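# Gather the brass slugs in the tray's red corner

## Task

Tip the three brass slugs from the scoop into the parts tray where it stands, and stand the scoop back on the bench. Then lift the tray by its wooden handle, tilt it until all four slugs have slid together into the red-marked corner, and finish while still holding it tilted like that, still and well clear of the bench, so that I can pick them out. Leave the other things on the bench where they are.

Things in the scene. Friction and masses are not known exactly. Their poses are not given: they have to be found in the camera images.
- tray: Open grey plastic parts tray, 190 (x) x 140 (y) x 40 mm high, walls and floor 4 mm, about 220 g (varies by a fifth), loose on the bench. Origin: centre of its underside, z up. A pale wooden handle plate stands on the middle of its +x end. Its corner at -x, -y is marked red inside and outside. It may stand on the left or the right of the bench; slug4 already lies in it.
- tray_handle (a point): Grip point on the tray's handle: an upright wooden plate 12 mm thick (tray x), 50 mm wide (tray y), rising to 75 mm above the tray's underside, flat against the outside of the +x end wall (the inner side is free above the 40 mm rim). The point is at tray (101, 0, 60) mm, 15 mm below the plate's top. Axes as the tray.
- tray_corner (a point): Inner bottom of the tray's red-marked corner, where its two walls meet the floor: tray (-91, -66, 4) mm. Axes as the tray.
- scoop: Small steel hand scoop, about 90 g: a flat pan 70 (x) x 64 (y) mm, floor 3 mm, 20 mm walls at both sides and the back, open at the front (+x). Origin: centre of the pan's underside, z up. A dark wooden handle bar runs back along -x from the pan, with a leg at its rear end, so the scoop stands level by itself. It starts with slug1, slug2 and slug3 in the pan and stands on the other side of the bench from the tray.
- scoop_handle (a point): Grip point at the middle of the scoop's handle bar: bar 14 mm wide (scoop y), 16 mm tall, from scoop x -43 to -122 mm free underneath, its centre line 40 mm above the scoop's underside. The point is at scoop (-82, 0, 40) mm. Axes as the scoop.
- scoop_lip (a point): Middle of the scoop's open front edge, underside: scoop (35, 0, 0) mm. Axes as the scoop.
- slug1: In the scoop at the start: polished brass casting slug, a short round cylinder 14 mm across and 10 mm long, 14 g; origin at its centre. Slippery: on the scoop or the tray it starts to slide when the floor tilts 8 to 12 degrees, later when it rubs along a wall or another slug.
- slug2: In the scoop at the start: polished brass casting slug, a short round cylinder 14 mm across and 10 mm long, 14 g; origin at its centre. Slippery: on the scoop or the tray it starts to slide when the floor tilts 8 to 12 degrees, later when it rubs along a wall or another slug.
- slug3: In the scoop at the start: polished brass casting slug, a short round cylinder 14 mm across and 10 mm long, 14 g; origin at its centre. Slippery: on the scoop or the tray it starts to slide when the floor tilts 8 to 12 degrees, later when it rubs along a wall or another slug.
- slug4: In the tray at the start: polished brass casting slug, a short round cylinder 14 mm across and 10 mm long, 14 g; origin at its centre. Slippery: on the scoop or the tray it starts to slide when the floor tilts 8 to 12 degrees, later when it rubs along a wall or another slug.
- ring_cone: Bystander: wooden ring cone with a brass ring, foot 48 mm across, 62 mm tall, between tray and scoop. Origin: centre of its underside.
- bench_block: Bystander: steel block 65 x 65 x 20 mm, in the middle farther out. Origin: centre of its underside.
- hammer: Bystander: small hammer 200 mm long lying along its own x axis beyond the work area, origin at its middle, underside.
- flux_jar: Bystander: amber glass jar, 52 mm across, 60 mm tall, to the left beyond the work area. Origin: centre of its underside.
- screwdriver: Bystander: screwdriver 170 mm long with a wooden handle, lying along its own x axis close in front of the robot, origin at its middle, underside.
Not all that is in view belongs to the job. What is shaped like the tray but turquoise is not meant. What is shaped like the scoop but blue is not meant.

How it is judged:
On the way, in this order (a step that is already met when the one before it is completed fails the run):
1. the scoop is held up in the gripper with its three slugs in the pan (contact force between scoop and the fingers above 0.5 N and height (world z) of scoop above 0.015 m and x of slug1 in the frame of scoop between -0.035 and 0.04 m and y of slug1 in the frame of scoop between -0.032 and 0.032 m and z of slug1 in the frame of scoop between 0 and 0.03 m and x of slug2 in the frame of scoop between -0.035 and 0.04 m and y of slug2 in the frame of scoop between -0.032 and 0.032 m and z of slug2 in the frame of scoop between 0 and 0.03 m and x of slug3 in the frame of scoop between -0.035 and 0.04 m and y of slug3 in the frame of scoop between -0.032 and 0.032 m and z of slug3 in the frame of scoop between 0 and 0.03 m), for 0.1 s.
2. all four slugs lie in the tray, which stands level on the bench (x of slug1 in the frame of tray between -0.093 and 0.093 m and y of slug1 in the frame of tray between -0.068 and 0.068 m and z of slug1 in the frame of tray between 0 and 0.04 m and x of slug2 in the frame of tray between -0.093 and 0.093 m and y of slug2 in the frame of tray between -0.068 and 0.068 m and z of slug2 in the frame of tray between 0 and 0.04 m and x of slug3 in the frame of tray between -0.093 and 0.093 m and y of slug3 in the frame of tray between -0.068 and 0.068 m and z of slug3 in the frame of tray between 0 and 0.04 m and x of slug4 in the frame of tray between -0.093 and 0.093 m and y of slug4 in the frame of tray between -0.068 and 0.068 m and z of slug4 in the frame of tray between 0 and 0.04 m and height (world z) of tray below 0.005 m and angle between tray's own z axis and vertical below 0.08 rad), for 0.2 s.
3. the scoop stands upright on the bench again, let go (height (world z) of scoop below 0.003 m and angle between scoop's own z axis and vertical below 0.08 rad and contact force between scoop and the fingers below 0.1 N and contact force between scoop and tray below 0.1 N and linear speed of scoop below 0.03 m/s), for 0.2 s.
At the end, for the whole second after the job is handed in: The fingers hold the tray still, tilted over 0.2 rad, the inner bottom of its red corner over 20 mm above the bench, resting on nothing; all four slugs at rest in it, centres within 60 mm of that corner; the scoop upright on the bench, let go, clear of the tray (height (world z) of scoop below 0.003 m and angle between scoop's own z axis and vertical below 0.08 rad and contact force between scoop and the fingers below 0.1 N and contact force between scoop and tray below 0.1 N and x of slug1 in the frame of tray between -0.093 and 0.093 m and y of slug1 in the frame of tray between -0.068 and 0.068 m and z of slug1 in the frame of tray between 0 and 0.04 m and x of slug2 in the frame of tray between -0.093 and 0.093 m and y of slug2 in the frame of tray between -0.068 and 0.068 m and z of slug2 in the frame of tray between 0 and 0.04 m and x of slug3 in the frame of tray between -0.093 and 0.093 m and y of slug3 in the frame of tray between -0.068 and 0.068 m and z of slug3 in the frame of tray between 0 and 0.04 m and x of slug4 in the frame of tray between -0.093 and 0.093 m and y of slug4 in the frame of tray between -0.068 and 0.068 m and z of slug4 in the frame of tray between 0 and 0.04 m and distance between each of slug1, slug2, slug3, slug4 and tray_corner below 0.06 m and linear speed of each of slug1, slug2, slug3, slug4, tray below 0.03 m/s and angle between tray's own z axis and vertical above 0.2 rad and height (world z) of tray_corner above 0.02 m and contact force between tray and the fingers above 1 N and contact force between tray and ring_cone below 0.2 N and contact force between tray and bench_block below 0.2 N and contact force between tray and hammer below 0.2 N and contact force between tray and flux_jar below 0.2 N and contact force between tray and screwdriver below 0.2 N); the arm keeps its last pose, push and grip.
It fails at once if one of the bystanders is pushed or knocked more than 30 mm from its place (distance of any of ring_cone, bench_block, hammer, flux_jar, screwdriver from where it was at the start of the episode above 0.03 m).
It also fails if it takes over 69 s, if anything falls off the work surface, if the arm or the gripper's body presses on something with over 40 N, if the wrist force passes 120 N, or if a joint passes its speed limit or range.

## Robot

A 7-joint arm with a two-finger parallel gripper is mounted at the origin on the work surface. World frame = base frame: x ahead of the robot, y to its left, z up, the work surface at z = 0. Lengths are in m, angles in rad, forces in N, time in s.
With the tool pointing down it reaches from about 0.35 to 0.9 m from the base axis. Payload 8.1 kg.
Tool frame: the origin (TCP) lies midway between the tips of the shut fingers; the grasp point (between the pads) lies 19 mm behind it; z points along the fingers, y is the direction in which the jaws open and shut (so a half turn about z gives the same grasp; the last joint's range is limited). The gripper opens to 92 mm and grips with 3 to 60 N. Pads are 19 mm wide; open, the fingers measure 130 mm over their backs; the gripper's body (75 mm by 190 mm) begins 47 mm behind the grasp point.
Start: joints at [-1.395, 0.434, 0.025, 1.573, -0.012, 1.134, -0.075], TCP at [0.172, 0.601, 0.227] pointing down, gripper open.
Joint ranges: [-2.62, 2.62], [-0.44, 2.09], [-1.27, 1.32], [0.08, 2.57], [-1.32, 4.46], [0.12, 2], [-2.74, 2.74]. Speed limits (rad/s): [2.22, 2.22, 3.01, 3.01, 3.14, 3.14, 3.14].

## Interface

Orientations are given as a rotation vector (axis times angle).
In Python, from cell import arm gives the robot as it stands. The module is installed in compiled form; this text tells all that it offers.
- The arm moves only by the tool jog_arm, never from a script. Its argument "increments" is a list of rows, each an object with "slide": the shift along the tool's x, y, z in mm, a list of three; "roll": the turn about the tool's z in rad; "gripper": the opening, from 0 (shut) to 1 (fully open). In form: [{"slide": [x, y, z], "roll": roll, "gripper": gripper}, ...]. A call has exactly 10 rows; each row is the pose to reach, as a shift and turn from the pose commanded when the call began, along the tool's axes at that moment; what a row does not reach only later rows make up. A row lasts 1/12 s, in which the tool goes at most 41.7 mm and 7.16 degrees, less where a joint would pass 70% of its speed; a pose out of reach is approached as far as the arm can. A call with a gripper value outside its range is refused whole. The fingers move at their own pace and stop on an object; "newtons" is the grip in N (left out, the last holds). Time passes only in rows, so rows that repeat a pose let the fingers close, or fill a call up. It gives the time, the measured TCP pose, the force and the opening at its end, in the units of the state.
- arm.observe(): the state, without advancing time (a new reading comes with each control period).
- arm.get_image(name): name is "side" or "top"; returns a dict with "frame" (480x640x3 uint8, blue, green, red), "depth" (480x640 float32, m along the optical axis (not along the pixel's ray), 0 where there is no reading), "intrinsics" (3x3 intrinsics, pixels), "R" (3x3) and "t" (3): a world point X has camera coordinates R X + t. Camera axes: x right, y down, z forward; pixel columns grow to the right and rows downward; lengths in m; the calibration is good to about 2 mm. A picture is of the moment at which its call begins.
- arm.sign_off(): hands the job in, once; it reports no verdict.
The state is a dict: "clock": time; "joints": joint angles; "dq": joint speeds; "joint_efforts": joint torques, N m; "position": TCP position; "ee_rot": TCP orientation; "force": force on the tool from outside, world axes, zero at the start; "ft_torque": the same for the moment, N m; "width": opening from 0.0 (shut) to 1.0 (fully open).
Only numpy, scipy, OpenCV 4.12 (cv2) and the standard library are available. Lean on these libraries where they do the work, as an engineer would, in place of code of your own. Each camera call takes 0.05 s, during which the arm holds its last target.

## Working session

There is one attempt and no reset: what is moved stays moved. The work goes in short steps, Python scripts to look and compute and a tool call to move; the robot and the scene stay as the last step left them, time stands still between calls to the robot, and variables do not carry over. Pictures are saved under pics/ and viewed, and the job is handed in when it is done.

Besides the shell and the picture viewer there is one more tool, called after ">>>" as a command line: name --argument value ..., lists and objects as JSON in quotes. jog_arm: Moves the arm, as the interface text tells. Its arguments: {"type":"object","properties":{"increments":{"type":"array"},"newtons":{"type":"number"}},"required":["increments"]}

```bash
mkdir -p pics
cat > h.py <<'E'
import numpy as np,cv2
from cell import arm
def grab(n,tag):
    d=arm.get_image(n); cv2.imwrite(f'pics/{tag}.png',d['frame']); np.savez(f'pics/{tag}.npz',**d); return d
def ray(d,u,v,z):
    K,R,t=[np.array(d[k]) for k in('intrinsics','R','t')]
    r=R.T@np.linalg.inv(K)@np.array([u,v,1.]); c=-R.T@t
    return c+r*(z-c[2])/r[2]
def pts(d):
    K,R,t=[np.array(d[k]) for k in('intrinsics','R','t')]
    Z=d['depth']; v,u=np.mgrid[:480,:640]
    P=np.stack([(u-K[0,2])/K[0,0]*Z,(v-K[1,2])/K[1,1]*Z,Z],-1)
    return (P-t)@R
def st():
    s=arm.observe()
    for k in('clock','joints','position','ee_rot','force','ft_torque','width'): print(k,np.round(s[k],4))
    return s
E
python3 - <<'E'
from h import *
st()
from scipy.spatial.transform import Rotation as R
print(R.from_rotvec(arm.observe()['ee_rot']).as_matrix().round(4))
for n in('side','top'):
    d=grab(n,n+'0'); print(n,np.round(d['intrinsics'],1),(-np.array(d['R']).T@d['t']).round(3),np.round(d['R'],3))
E
```

```text
clock 0.0
joints [-1.3946  0.4352  0.025   1.5741 -0.0116  1.134  -0.0751]
position [0.1719 0.6004 0.2259]
ee_rot [-4.367e-01 -3.111e+00  2.500e-03]
force [ 0.7522 -0.365   1.4519]
ft_torque [-0.0084 -0.0409  0.0394]
width 0.9994
[[-9.614e-01  2.753e-01 -3.000e-04]
 [ 2.753e-01  9.614e-01 -1.500e-03]
 [-2.000e-04 -1.600e-03 -1.000e+00]]
side [[531.5   0.  319.2]
 [  0.  531.5 240.6]
 [  0.    0.    1. ]] [ 0.327 -0.756  0.963] [[ 0.969 -0.246  0.006]
 [-0.169 -0.686 -0.708]
 [ 0.178  0.685 -0.706]]
top [[523.    0.  309.7]
 [  0.  523.  235.3]
 [  0.    0.    1. ]] [0.33  0.1   1.184] [[ 0.005 -1.    -0.001]
 [-0.985 -0.004 -0.174]
 [ 0.174  0.002 -0.985]]
```

View pics/top0.png

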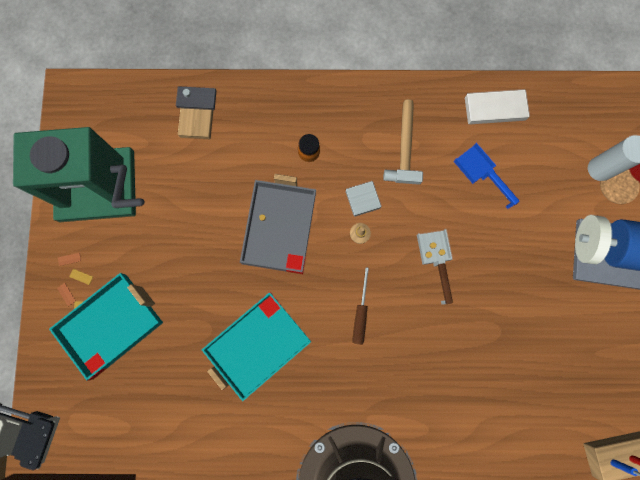

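View pics/side0.png

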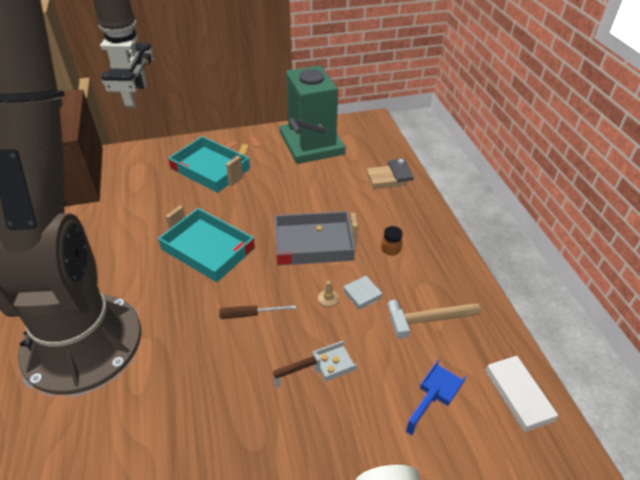

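Run:
```python
from h import *
d=dict(np.load('pics/top0.npz')); f=d['frame']; P=pts(d)
img=f[120:330,200:490]; cv2.imwrite('pics/crop0.png',cv2.resize(img,None,fx=2.7,fy=2.7,interpolation=cv2.INTER_CUBIC)[:590,:790])
hsv=cv2.cvtColor(f,cv2.COLOR_BGR2HSV)
# heights: tray rim pts
reg=np.zeros((480,640),bool); reg[170:285,230:330]=1
rim=reg&(abs(P[...,2]-.04)<.004)
q=P[rim][:,:2].astype(np.float32); print('rim',len(q),cv2.minAreaRect(q))
hd=reg&(P[...,2]>.066); q=P[hd]; print('handle',len(q),q.mean(0),cv2.minAreaRect(q[:,:2].astype(np.float32)))
fl=reg&(P[...,2]<.012)&(P[...,2]>-.01)
sl=(hsv[...,0]>12)&(hsv[...,0]<28)&(hsv[...,1]>120)&(hsv[...,2]>130)
def blobs(m,amin=8):
    n,l,s,c=cv2.connectedComponentsWithStats(m.astype(np.uint8))
    return [(c[i].round(1),s[i,4],P[l==i].mean(0).round(4)) for i in range(1,n) if s[i,4]>=amin]
a=np.zeros_like(reg); a[195:260,248:310]=1; print('slug4',blobs(sl&a))
a=np.zeros_like(reg); a[225:270,412:460]=1; print('slugs',blobs(sl&a))
red=((hsv[...,0]<8)|(hsv[...,0]>172))&(hsv[...,1]>150)&reg; print('red',blobs(red))
reg2=np.zeros((480,640),bool); reg2[225:310,410:465]=1
pan=reg2&(abs(P[...,2]-.02)<.003); q=P[pan][:,:2].astype(np.float32); print('pan walls',len(q),cv2.minAreaRect(q))
bar=reg2&(P[...,2]>.036); q=P[bar]; print('bar',len(q),q.mean(0),cv2.minAreaRect(q[:,:2].astype(np.float32)))
pan=reg2&(P[...,2]>.0015)&(P[...,2]<.03); q=P[pan][:,:2].astype(np.float32); print('pan all',len(q),cv2.minAreaRect(q))
```

```text
rim 564 ((0.5546467900276184, 0.17295534908771515), (0.14087367057800293, 0.19373799860477448), 81.35285949707031)
handle 178 [0.57996435 0.14418635 0.32373661] ((0.5015342235565186, 0.11861684918403625), (0.34281501173973083, 0.04741629213094711), 14.144145965576172)
slug4 [(array([248.8, 201.6]), np.int32(39), array([6.172e-01, 2.436e-01, 2.000e-04])), (array([261.9, 216.9]), np.int32(24), array([0.578 , 0.2111, 0.0142])), (array([308. , 250.6]), np.int32(58), array([5.028e-01, 1.054e-01, 1.000e-04]))]
slugs [(array([436.3, 245.9]), np.int32(1034), array([ 0.5145, -0.1876,  0.0038])), (array([432.5, 245. ]), np.int32(26), array([ 0.5149, -0.1768,  0.0128])), (array([441.4, 251.9]), np.int32(25), array([ 0.4992, -0.1965,  0.0124])), (array([428.4, 254.2]), np.int32(26), array([ 0.4939, -0.1666,  0.0133]))]
red [(array([294.1, 261.6]), np.int32(208), array([0.4753, 0.1365, 0.0161])), (array([294.2, 271.7]), np.int32(28), array([0.4513, 0.1356, 0.0266]))]
pan walls 130 ((0.46780669689178467, -0.18692666292190552), (0.15807795524597168, 0.06549736857414246), 8.855838775634766)
bar 346 [ 0.42292881 -0.17334383  0.11944424] ((0.40375879406929016, -0.04644985496997833), (0.09558418393135071, 0.3136347830295563), 9.97334098815918)
pan all 1783 ((0.46734562516212463, -0.1882050633430481), (0.1246374100446701, 0.1962268054485321), 88.1626205444336)
```

```bash
ls pics
```

```text
crop0.png
side0.npz
side0.png
top0.npz
top0.png
```

View pics/crop0.png

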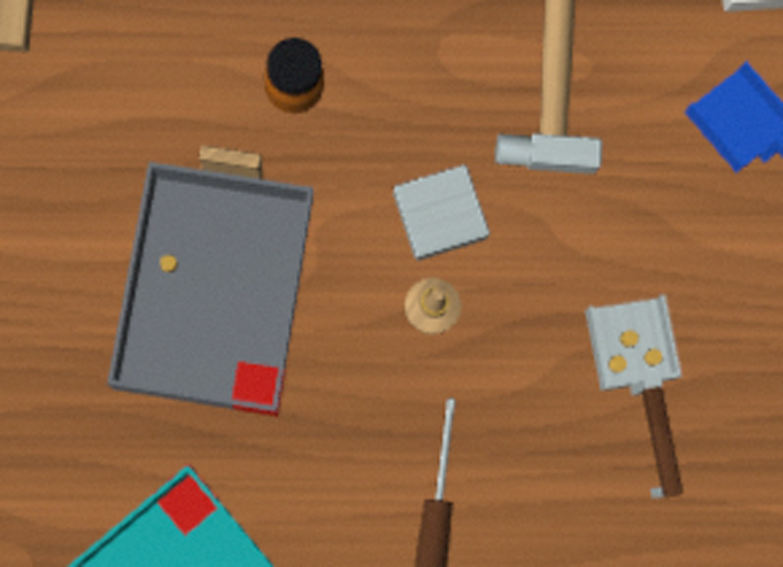

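Run:
```python
from h import *
d=dict(np.load('pics/top0.npz')); f=d['frame']; P=pts(d); ok=d['depth']>0
def reg(a,b,c,e):
    m=np.zeros((480,640),bool); m[a:b,c:e]=1; return m&ok
r=lambda m:(m.sum(),cv2.minAreaRect(P[m][:,:2].astype(np.float32)),P[m].mean(0).round(4))
z=P[...,2]
print('handle',r(reg(170,200,250,320)&(z>.066)&(z<.085)))
print('bar',r(reg(255,310,425,465)&(z>.042)&(z<.06)))
print('pan',r(reg(225,275,412,460)&(z>.002)&(z<.03)))
print('panwall',r(reg(225,275,412,460)&(z>.016)&(z<.024)))
dark=reg(255,310,425,465)&(f[...,2]<110)&(f[...,0]<45)
m=reg(255,310,425,465)&(z>.042)&(z<.06); q=P[m]
dr=np.linalg.svd(q[:,:2]-q[:,:2].mean(0),full_matrices=0)[2][0]; print(dr,np.degrees(np.arctan2(dr[1],dr[0])))
for v in range(262,306,4): print(v,[ (u,round(float(z[v,u]),3)) for u in range(436,456,2)])
```

```text
handle (np.int64(138), ((0.652999758720398, 0.15737676620483398), (0.049708228558301926, 0.013176215812563896), 80.41242980957031), array([0.6526, 0.1571, 0.0743]))
bar (np.int64(298), ((0.4295329451560974, -0.1930340677499771), (0.09544182568788528, 0.015114234760403633), 8.866693496704102), array([ 0.4295, -0.1923,  0.0478]))
pan (np.int64(1075), ((0.5065335631370544, -0.18589358031749725), (0.108510322868824, 0.1163533627986908), 88.3189697265625), array([ 0.509 , -0.1829,  0.0076]))
panwall (np.int64(152), ((0.5075404644012451, -0.18073588609695435), (0.07765159755945206, 0.06549736857414246), 8.85583782196045), array([ 0.5007, -0.18  ,  0.0202]))
[-0.98769782 -0.15637459] -171.00347340200585
262 [(436, 0.027), (438, 0.045), (440, 0.049), (442, 0.052), (444, 0.046), (446, -0.001), (448, -0.001), (450, -0.002), (452, -0.001), (454, -0.002)]
266 [(436, -0.001), (438, 0.038), (440, 0.047), (442, 0.048), (444, 0.049), (446, 0.003), (448, 0.001), (450, 0.004), (452, -0.001), (454, 0.003)]
270 [(436, 0.003), (438, 0.001), (440, 0.045), (442, 0.048), (444, 0.048), (446, -0.004), (448, 0
[... 501 characters left out ...]
2), (438, -0.0), (440, 0.0), (442, 0.042), (444, 0.049), (446, 0.05), (448, 0.045), (450, 0.003), (452, 0.003), (454, 0.005)]
290 [(436, 0.003), (438, -0.001), (440, 0.003), (442, -0.003), (444, 0.048), (446, 0.049), (448, 0.048), (450, -0.0), (452, 0.001), (454, -0.0)]
294 [(436, 0.003), (438, 0.001), (440, 0.002), (442, 0.003), (444, 0.044), (446, 0.045), (448, 0.05), (450, 0.049), (452, -0.0), (454, 0.002)]
298 [(436, 0.0), (438, 0.0), (440, 0.0), (442, -0.003), (444, 0.04), (446, 0.048), (448, 0.048), (450, 0.049), (452, -0.001), (454, -0.002)]
302 [(436, 0.004), (438, -0.001), (440, 0.001), (442, 0.008), (444, 0.033), (446, 0.041), (448, 0.046), (450, 0.048), (452, 0.046), (454, 0.003)]
```

```bash
cat >> h.py <<'E'
from scipy.spatial.transform import Rotation as Ro
def to(x,y,z,yaw=None):
    """yaw = angle (deg) of tool y axis wanted"""
    s=arm.observe(); M=Ro.from_rotvec(s['ee_rot']).as_matrix(); D=np.array([x,y,z])-s['position']
    print('slide mm',(M.T@D*1000).round(1),'dist',np.linalg.norm(D).round(3), end=' ')
    cy=np.degrees(np.arctan2(M[1,1],M[0,1])); print('tool y angle',cy.round(2), end=' ')
    if yaw is not None:
        e=(yaw-cy+90)%180-90; print('roll',np.radians(-e).round(4))
    else: print()
E
python3 -c "
from h import *
to(.45,.25,.22,98.9)"
```

```text
slide mm [-363.8 -260.3    6.4] dist 0.447 tool y angle 74.02 roll -0.4342
```

>>> jog_arm --increments '[{"slide":[-364,-260,6],"roll":-0.434,"gripper":0.5},{"slide":[-364,-260,6],"roll":-0.434,"gripper":0.5},{"slide":[-364,-260,6],"roll":-0.434,"gripper":0.5},{"slide":[-364,-260,6],"roll":-0.434,"gripper":0.5},{"slide":[-364,-260,6],"roll":-0.434,"gripper":0.5},{"slide":[-364,-260,6],"roll":-0.434,"gripper":0.5},{"slide":[-364,-260,6],"roll":-0.434,"gripper":0.5},{"slide":[-364,-260,6],"roll":-0.434,"gripper":0.5},{"slide":[-364,-260,6],"roll":-0.434,"gripper":0.5},{"slide":[-364,-260,6],"roll":-0.434,"gripper":0.5}]' --newtons 40

```text
clock: 0.93
position: [0.432, 0.2728, 0.221]
ee_rot: [0.243, -3.132, 0.0]
force: [0.4, 0.9, 0.1]
width: 0.503
```

```bash
python3 -c "
from h import *
st();to(.4295,-.193,.12,98.9)"
```

```text
clock 0.9333
joints [-0.7341  0.254   0.0822  1.86   -0.0242  1.0288  1.0839]
position [0.432  0.2728 0.221 ]
ee_rot [ 2.4350e-01 -3.1319e+00  1.0000e-04]
force [0.4279 0.906  0.1121]
ft_torque [ 0.0776 -0.0573  0.0307]
width 0.5031
slide mm [  74.4 -459.8  101.1] dist 0.477 tool y angle 98.89 roll -0.0002
```

>>> jog_arm --increments '[{"slide":[70,-400,60],"roll":0,"gripper":0.5},{"slide":[70,-400,60],"roll":0,"gripper":0.5},{"slide":[70,-400,60],"roll":0,"gripper":0.5},{"slide":[70,-400,60],"roll":0,"gripper":0.5},{"slide":[70,-400,60],"roll":0,"gripper":0.5},{"slide":[70,-400,60],"roll":0,"gripper":0.5},{"slide":[70,-400,60],"roll":0,"gripper":0.5},{"slide":[70,-400,60],"roll":0,"gripper":0.5},{"slide":[70,-400,60],"roll":0,"gripper":0.5},{"slide":[70,-400,60],"roll":0,"gripper":0.5}]'

```text
clock: 1.77
position: [0.4231, -0.134, 0.1608]
ee_rot: [0.242, -3.132, 0.001]
force: [0.2, -0.5, -0.6]
width: 0.499
```

```bash
python3 -c "
from h import *
st();to(.4295,-.193,.021,98.9)"
```

```text
clock 1.7667
joints [-0.0995  0.2176  0.3396  2.1016 -0.0966  0.8367  2.0223]
position [ 0.4231 -0.134   0.1608]
ee_rot [ 2.4180e-01 -3.1322e+00  5.0000e-04]
force [ 0.1874 -0.5362 -0.6322]
ft_torque [ 0.0594 -0.0723 -0.0215]
width 0.499
slide mm [  2.7 -59.2 139.9] dist 0.152 tool y angle 98.83 roll -0.0013
```

>>> jog_arm --increments '[{"slide":[3,-59,60],"roll":0,"gripper":0.5},{"slide":[3,-59,60],"roll":0,"gripper":0.5},{"slide":[3,-59,60],"roll":0,"gripper":0.5},{"slide":[3,-59,60],"roll":0,"gripper":0.5},{"slide":[3,-59,100],"roll":0,"gripper":0.5},{"slide":[3,-59,100],"roll":0,"gripper":0.5},{"slide":[3,-59,100],"roll":0,"gripper":0.5},{"slide":[3,-59,100],"roll":0,"gripper":0.5},{"slide":[3,-59,100],"roll":0,"gripper":0.5},{"slide":[3,-59,100],"roll":0,"gripper":0.5}]'

```text
clock: 2.6
position: [0.4312, -0.1898, 0.0628]
ee_rot: [-0.244, 3.129, -0.001]
force: [-0.5, 0.1, 0.3]
width: 0.501
```

```bash
python3 -c "
from h import *
st();to(.4295,-.193,.021,98.9);grab('side','s1')"
```

```text
clock 2.6
joints [ 0.0639  0.4185  0.3086  2.1411 -0.2189  0.6081  2.2543]
position [ 0.4312 -0.1898  0.0628]
ee_rot [-2.4440e-01  3.1293e+00 -9.0000e-04]
force [-0.4591  0.0608  0.2872]
ft_torque [-0.0269 -0.0352  0.013 ]
width 0.5014
slide mm [ 2.3 -2.8 41.8] dist 0.042 tool y angle 98.93 roll 0.0006
```

View pics/s1.png

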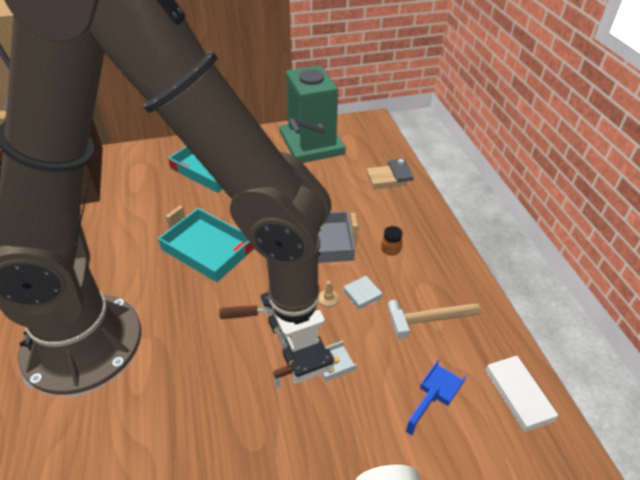

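>>> jog_arm --increments '[{"slide":[2,-3,42],"roll":0,"gripper":0.5},{"slide":[2,-3,42],"roll":0,"gripper":0.5},{"slide":[2,-3,42],"roll":0,"gripper":0.5},{"slide":[2,-3,42],"roll":0,"gripper":0.5},{"slide":[2,-3,42],"roll":0,"gripper":0.3},{"slide":[2,-3,42],"roll":0,"gripper":0},{"slide":[2,-3,42],"roll":0,"gripper":0},{"slide":[2,-3,42],"roll":0,"gripper":0},{"slide":[2,-3,42],"roll":0,"gripper":0},{"slide":[2,-3,42],"roll":0,"gripper":0}]' --newtons 60

```text
clock: 3.48
position: [0.4287, -0.1933, 0.0195]
ee_rot: [-0.243, 3.132, 0.0]
force: [-1.1, -0.3, 6.7]
width: 0.145
```

>>> jog_arm --increments '[{"slide":[0,0,-10],"roll":0,"gripper":0},{"slide":[0,0,-20],"roll":0,"gripper":0},{"slide":[0,0,-30],"roll":0,"gripper":0},{"slide":[0,0,-40],"roll":0,"gripper":0},{"slide":[0,0,-50],"roll":0,"gripper":0},{"slide":[0,0,-60],"roll":0,"gripper":0},{"slide":[0,0,-70],"roll":0,"gripper":0},{"slide":[0,0,-80],"roll":0,"gripper":0},{"slide":[0,0,-90],"roll":0,"gripper":0},{"slide":[0,0,-100],"roll":0,"gripper":0}]'

```text
clock: 4.32
position: [0.4285, -0.1933, 0.1202]
ee_rot: [-0.243, 3.132, 0.0]
force: [0.2, -0.2, -1.4]
width: 0.15
```

```bash
python3 -c "
from h import *
st();grab('side','s2');grab('top','t2')
f=cv2.imread('pics/s2.png')[240:420,220:420];cv2.imwrite('pics/s2c.png',cv2.resize(f,None,fx=3,fy=3))"
```

```text
clock 4.3167
joints [ 0.027   0.323   0.3562  2.0914 -0.1627  0.7528  2.2113]
position [ 0.4285 -0.1933  0.1202]
ee_rot [-0.2434  3.1321  0.    ]
force [ 0.2428 -0.238  -1.3632]
ft_torque [ 0.0189  0.0512 -0.0414]
width 0.1495
```

View pics/s2c.png

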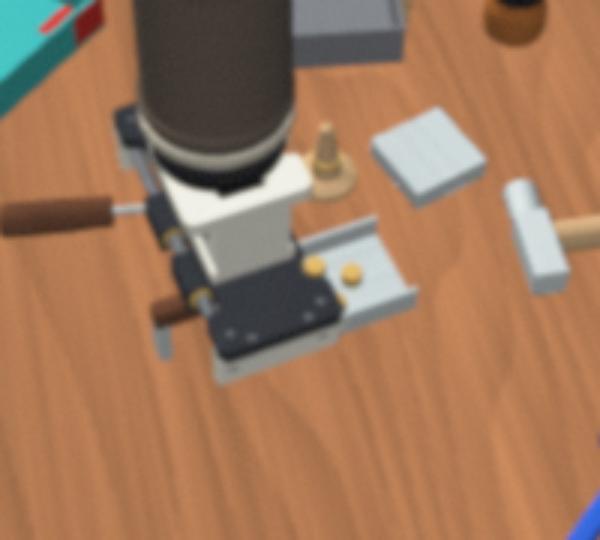

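```bash
cat >> h.py <<'E'
def scoopfit(tag):
    # pan floor grey pixels between z and fit plane
    d=dict(np.load(f'pics/{tag}.npz')); P=pts(d); f=d['frame'].astype(int); ok=d['depth']>0
    tcp=arm.observe()['position']
    grey=(f.max(-1)-f.min(-1)<30)&(f.mean(-1)>130)
    M=Ro.from_rotvec(arm.observe()['ee_rot']).as_matrix()
    fx=-M[:,0]if M[0,0]<0 else M[:,0]
    rel=(P-tcp); a=rel@fx; b=rel@M[:,1]
    m=ok&grey&(a>.05)&(a<.14)&(abs(b)<.026)&(rel[...,2]<.06)&(P[...,2]>.004)
    q=np.c_[a[m],b[m],rel[...,2][m]]
    for _ in range(6):
        A=np.c_[q[:,:2],np.ones(len(q))]; c=np.linalg.lstsq(A,q[:,2],rcond=None)[0]; r=q[:,2]-A@c; q=q[abs(r)<max(.003,1.5*r.std())]
    print(tag,'n',len(q),'slope deg fwd,side',np.degrees(np.arctan(c[:2])).round(1),'floor at a=.08: ',(c[0]*.08+c[2]).round(4),'a range',q[:,0].min().round(3),q[:,0].max().round(3))
E
python3 -c "
from h import *
scoopfit('s2');scoopfit('t2')"
```

```text
s2 n 316 slope deg fwd,side [-0.2  0.2] floor at a=.08:  -0.0167 a range 0.071 0.116
t2 n 529 slope deg fwd,side [-0.1  0. ] floor at a=.08:  -0.0153 a range 0.054 0.119
```

>>> jog_arm --increments '[{"slide":[-1,4,-3],"roll":0.01,"gripper":0},{"slide":[-2,12,-8],"roll":0.03,"gripper":0},{"slide":[-5,24,-14],"roll":0.06,"gripper":0},{"slide":[-8,40,-20],"roll":0.1,"gripper":0},{"slide":[-12,60,-26],"roll":0.14,"gripper":0},{"slide":[-16,82,-32],"roll":0.18,"gripper":0},{"slide":[-21,106,-36],"roll":0.22,"gripper":0},{"slide":[-26,128,-39],"roll":0.26,"gripper":0},{"slide":[-30,148,-40],"roll":0.29,"gripper":0},{"slide":[-32,160,-40],"roll":0.31,"gripper":0}]'

```text
clock: 5.25
position: [0.4352, -0.0275, 0.1589]
ee_rot: [-0.243, -3.131, -0.001]
force: [-0.0, 0.5, -2.0]
width: 0.146
```

```bash
python3 -c "
from h import *
st();to(.4438,.1914,.16,66)"
```

```text
clock 5.25
joints [-0.3693  0.209   0.3673  2.1213 -0.1023  0.8281  1.4761]
position [ 0.4352 -0.0275  0.1589]
ee_rot [-2.4270e-01 -3.1314e+00 -1.0000e-03]
force [-0.0047  0.4995 -1.966 ]
ft_torque [-0.0179  0.0746 -0.0289]
width 0.1462
slide mm [ 25.2 217.6  -0.9] dist 0.219 tool y angle 81.13 roll 0.2641
```

>>> jog_arm --increments '[{"slide":[1,8,0],"roll":0.02,"gripper":0},{"slide":[3,22,0],"roll":0.05,"gripper":0},{"slide":[5,42,0],"roll":0.09,"gripper":0},{"slide":[9,68,0],"roll":0.13,"gripper":0},{"slide":[12,98,0],"roll":0.17,"gripper":0},{"slide":[15,128,0],"roll":0.2,"gripper":0},{"slide":[18,158,0],"roll":0.22,"gripper":0},{"slide":[21,182,0],"roll":0.24,"gripper":0},{"slide":[23,200,0],"roll":0.255,"gripper":0},{"slide":[25,211,0],"roll":0.264,"gripper":0}]'

```text
clock: 6.08
position: [0.4426, 0.1849, 0.1585]
ee_rot: [-0.651, -3.072, 0.0]
force: [0.3, -0.9, -0.9]
width: 0.145
```

```bash
python3 -c "
from h import *
st();to(.4438,.1914,.077,66);grab('top','t3')
f=cv2.imread('pics/t3.png')[150:350,180:440];cv2.imwrite('pics/t3c.png',cv2.resize(f,None,fx=3,fy=3))"
```

```text
clock 6.0833
joints [-0.7519  0.2783  0.3036  2.0234 -0.1096  0.8559  0.7661]
position [0.4426 0.1849 0.1585]
ee_rot [-6.5070e-01 -3.0725e+00  2.0000e-04]
force [ 0.2819 -0.8746 -0.9351]
ft_torque [0.0289 0.1157 0.0109]
width 0.1452
slide mm [ 1.5  6.5 81.5] dist 0.082 tool y angle 66.09 roll 0.0015
```

View pics/t3c.png

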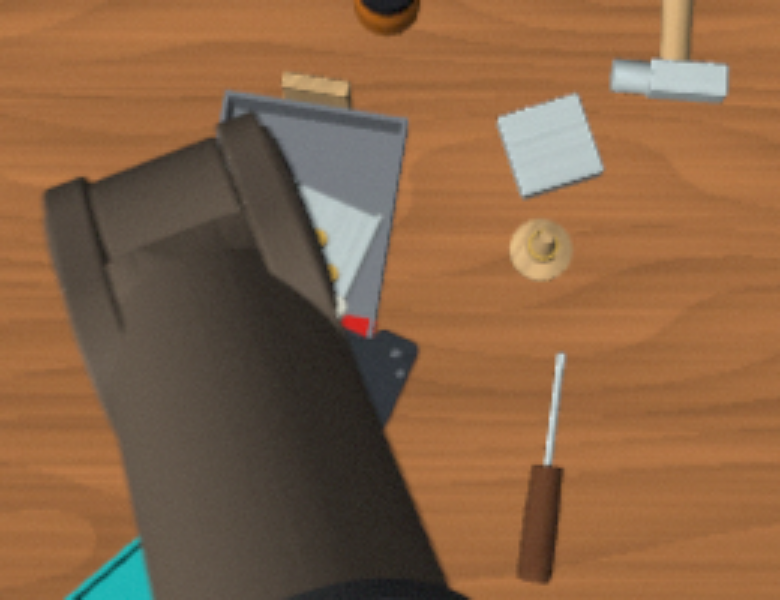

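>>> jog_arm --increments '[{"slide":[1,2,3],"roll":0,"gripper":0},{"slide":[1,4,9],"roll":0,"gripper":0},{"slide":[1,6,18],"roll":0,"gripper":0},{"slide":[1,6,29],"roll":0,"gripper":0},{"slide":[1,6,42],"roll":0,"gripper":0},{"slide":[1,6,55],"roll":0,"gripper":0},{"slide":[1,6,67],"roll":0,"gripper":0},{"slide":[1,6,76],"roll":0,"gripper":0},{"slide":[1,6,82],"roll":0,"gripper":0},{"slide":[1,6,84],"roll":0,"gripper":0}]'

```text
clock: 6.97
position: [0.4444, 0.1871, 0.074]
ee_rot: [-0.654, -3.071, 0.002]
force: [0.6, 0.1, -1.5]
width: 0.148
```

>>> jog_arm --increments '[{"slide":[0,0,0],"roll":0,"gripper":0},{"slide":[0,0,0],"roll":0,"gripper":0},{"slide":[0,0,0],"roll":0,"gripper":0},{"slide":[0,0,0],"roll":0,"gripper":0},{"slide":[0,0,0],"roll":0,"gripper":0},{"slide":[0,0,0],"roll":0,"gripper":0},{"slide":[0,0,0],"roll":0,"gripper":0},{"slide":[0,0,0],"roll":0,"gripper":0},{"slide":[0,0,0],"roll":0,"gripper":0},{"slide":[0,0,0],"roll":0,"gripper":0}]' --newtons 8

```text
clock: 7.8
position: [0.4449, 0.188, 0.0752]
ee_rot: [0.653, 3.073, 0.0]
force: [0.2, -0.4, -1.1]
width: 0.153
```

```bash
python3 -c "
from h import *
st();grab('top','t4');grab('side','s4');scoopfit('t4');scoopfit('s4')
f=cv2.imread('pics/s4.png')[170:350,190:430];cv2.imwrite('pics/s4c.png',cv2.resize(f,None,fx=3,fy=3))"
```

```text
clock 7.8
joints [-0.7148  0.4098  0.2654  2.0988 -0.1729  0.6529  0.8193]
position [0.4449 0.188  0.0752]
ee_rot [6.5310e-01 3.0729e+00 1.0000e-04]
force [ 0.2366 -0.3683 -1.0771]
ft_torque [-0.0055  0.0129 -0.0315]
width 0.1532
t4 n 270 slope deg fwd,side [-0.6 -0.6] floor at a=.08:  -0.0169 a range 0.058 0.118
s4 n 198 slope deg fwd,side [-0.9 -0.5] floor at a=.08:  -0.0163 a range 0.051 0.118
```

View pics/s4c.png

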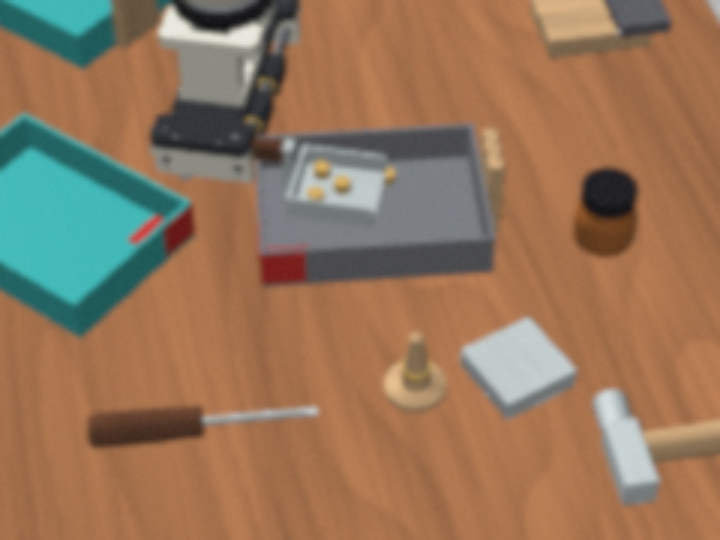

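>>> jog_arm --increments '[{"slide":[0,0,0],"roll":0,"gripper":0},{"slide":[0,0,0],"roll":0,"gripper":0},{"slide":[0,0,0],"roll":0,"gripper":0},{"slide":[0,0,0],"roll":0,"gripper":0},{"slide":[0,0,0],"roll":0,"gripper":0},{"slide":[0,0,0],"roll":0,"gripper":0},{"slide":[0,0,0],"roll":0,"gripper":0},{"slide":[0,0,0],"roll":0,"gripper":0},{"slide":[0,0,0],"roll":0,"gripper":0},{"slide":[0,0,0],"roll":0,"gripper":0}]' --newtons 4

```text
clock: 8.73
position: [0.4449, 0.188, 0.0752]
ee_rot: [0.653, 3.073, 0.0]
force: [0.9, 0.7, -1.4]
width: 0.153
```

```bash
python3 -c "
from h import *
st();grab('top','t5');grab('side','s5');scoopfit('t5');scoopfit('s5')
f=cv2.imread('pics/s5.png')[170:350,190:430];cv2.imwrite('pics/s5c.png',cv2.resize(f,None,fx=3,fy=3))"
```

```text
clock 8.7333
joints [-0.7148  0.4098  0.2654  2.0988 -0.1729  0.653   0.8193]
position [0.4449 0.188  0.0752]
ee_rot [6.5310e-01 3.0729e+00 1.0000e-04]
force [ 0.8826  0.6508 -1.3979]
ft_torque [ 0.0631 -0.2283  0.0293]
width 0.1526
t5 n 82 slope deg fwd,side [-28.2   4.6] floor at a=.08:  -0.0583 a range 0.061 0.094
s5 n 150 slope deg fwd,side [-26.   0.] floor at a=.08:  -0.0594 a range 0.05 0.102
```

View pics/s5c.png

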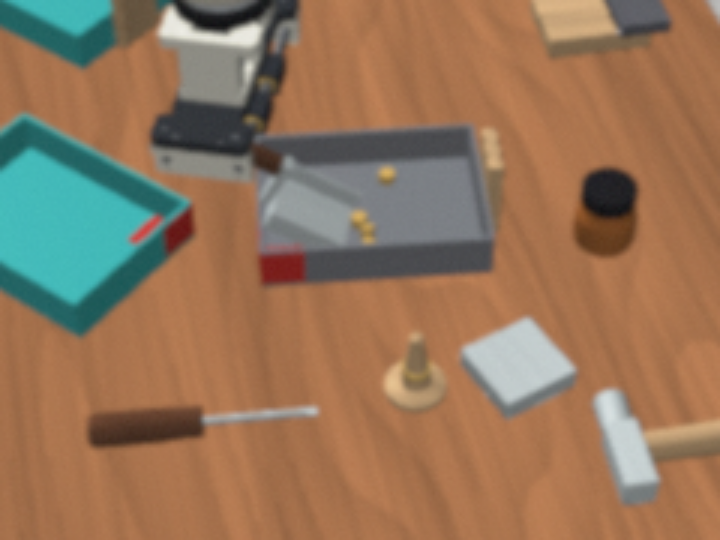

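>>> jog_arm --increments '[{"slide":[0,0,0],"roll":0,"gripper":0},{"slide":[0,0,0],"roll":0,"gripper":0},{"slide":[0,0,0],"roll":0,"gripper":0},{"slide":[0,0,0],"roll":0,"gripper":0},{"slide":[0,0,-5],"roll":0,"gripper":0},{"slide":[0,0,-13],"roll":0,"gripper":0},{"slide":[0,0,-23],"roll":0,"gripper":0},{"slide":[0,0,-35],"roll":0,"gripper":0},{"slide":[0,0,-50],"roll":0,"gripper":0},{"slide":[0,0,-65],"roll":0,"gripper":0}]' --newtons 50

```text
clock: 9.67
position: [0.4447, 0.1879, 0.1416]
ee_rot: [-0.653, -3.073, -0.0]
force: [0.2, -0.5, -1.8]
width: 0.146
```

```bash
python3 -c "
from h import *
st();to(.42,.05,.18,90);grab('side','s6');scoopfit('s6')
f=cv2.imread('pics/s6.png')[170:350,190:430];cv2.imwrite('pics/s6c.png',cv2.resize(f,None,fx=3,fy=3))"
```

```text
clock 9.6667
joints [-0.7497  0.3062  0.3001  2.0366 -0.1228  0.8154  0.7735]
position [0.4447 0.1879 0.1416]
ee_rot [-6.5330e-01 -3.0729e+00 -2.0000e-04]
force [ 0.1564 -0.473  -1.7884]
ft_torque [0.0211 0.0126 0.0017]
width 0.1465
slide mm [ -33.6 -136.   -38.4] dist 0.145 tool y angle 65.99 roll -0.419
s6 n 166 slope deg fwd,side [-25.7  -2.3] floor at a=.08:  -0.0626 a range 0.05 0.089
```

View pics/s6c.png

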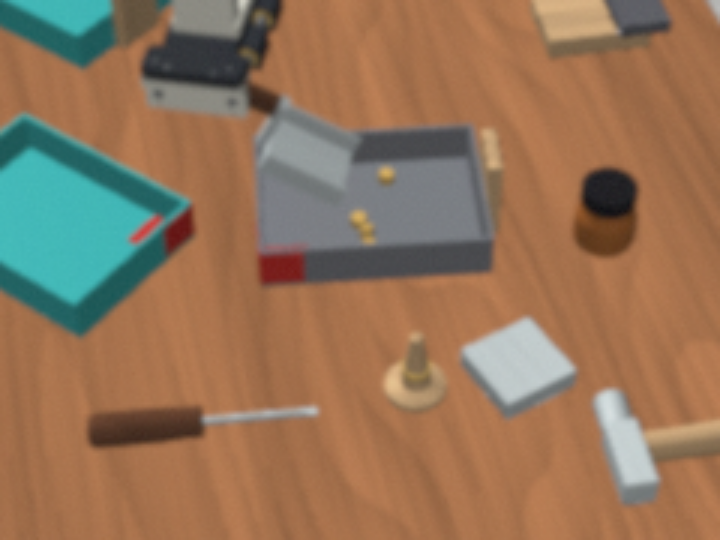

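>>> jog_arm --increments '[{"slide":[-30,-135,-25],"roll":-0.42,"gripper":0},{"slide":[-30,-135,-25],"roll":-0.42,"gripper":0},{"slide":[-30,-135,-25],"roll":-0.42,"gripper":0},{"slide":[-30,-135,-25],"roll":-0.42,"gripper":0},{"slide":[-30,-135,-25],"roll":-0.42,"gripper":0},{"slide":[-30,-135,-25],"roll":-0.42,"gripper":0},{"slide":[-86,-230,-25],"roll":-0.42,"gripper":0},{"slide":[-86,-230,-25],"roll":-0.42,"gripper":0},{"slide":[-86,-230,-25],"roll":-0.42,"gripper":0},{"slide":[-86,-230,-25],"roll":-0.42,"gripper":0}]'

```text
clock: 10.55
position: [0.4308, -0.0613, 0.1655]
ee_rot: [0.008, 3.14, -0.003]
force: [-0.1, 0.6, -0.2]
width: 0.15
```

```bash
python3 -c "
from h import *
st();to(.43,-.193,.11,98.9)"
```

```text
clock 10.55
joints [-0.2957  0.1961  0.3671  2.1168 -0.0915  0.8421  1.6919]
position [ 0.4308 -0.0613  0.1655]
ee_rot [ 7.7000e-03  3.1403e+00 -2.9000e-03]
force [-0.081   0.5803 -0.2389]
ft_torque [ 0.07    0.0241 -0.0418]
width 0.1495
slide mm [   0.3 -131.6   55.7] dist 0.143 tool y angle 89.72 roll -0.1602
```

>>> jog_arm --increments '[{"slide":[0,-40,0],"roll":-0.1,"gripper":0},{"slide":[0,-80,0],"roll":-0.16,"gripper":0},{"slide":[0,-115,10],"roll":-0.16,"gripper":0},{"slide":[0,-128,20],"roll":-0.16,"gripper":0},{"slide":[0,-130,35],"roll":-0.16,"gripper":0},{"slide":[0,-130,50],"roll":-0.16,"gripper":0},{"slide":[0,-130,65],"roll":-0.16,"gripper":0},{"slide":[0,-130,78],"roll":-0.16,"gripper":0},{"slide":[0,-130,85],"roll":-0.16,"gripper":0},{"slide":[0,-130,88],"roll":-0.16,"gripper":0}]'

```text
clock: 11.38
position: [0.4302, -0.1857, 0.076]
ee_rot: [0.254, -3.13, -0.001]
force: [0.4, 1.0, -0.8]
width: 0.147
```

```bash
python3 -c "
from h import *
st();to(.43,-.193,.0195,98.9)"
```

```text
clock 11.3833
joints [ 0.0196  0.3973  0.354   2.1349 -0.2251  0.6457  2.2621]
position [ 0.4302 -0.1857  0.076 ]
ee_rot [ 2.5450e-01 -3.1297e+00 -1.4000e-03]
force [ 0.3511  1.0217 -0.759 ]
ft_torque [0.0522 0.0243 0.0296]
width 0.1467
slide mm [ 1.3 -7.2 56.5] dist 0.057 tool y angle 99.3 roll 0.0069
```

>>> jog_arm --increments '[{"slide":[0,0,0],"roll":0,"gripper":0},{"slide":[0,0,2],"roll":0,"gripper":0},{"slide":[0,0,8],"roll":0,"gripper":0},{"slide":[0,0,15],"roll":0,"gripper":0},{"slide":[0,0,23],"roll":0,"gripper":0},{"slide":[0,0,31],"roll":0,"gripper":0},{"slide":[0,0,39],"roll":0,"gripper":0},{"slide":[0,0,46],"roll":0,"gripper":0},{"slide":[0,0,52],"roll":0,"gripper":0},{"slide":[0,0,55],"roll":0,"gripper":0}]' --newtons 7

```text
clock: 12.22
position: [0.4296, -0.187, 0.0211]
ee_rot: [0.253, -3.13, -0.001]
force: [-0.4, -0.5, 0.3]
width: 0.15
```

```bash
python3 -c "
from h import *
st();grab('side','s7');scoopfit('s7')
f=cv2.imread('pics/s7.png')[240:420,220:420];cv2.imwrite('pics/s7c.png',cv2.resize(f,None,fx=3,fy=3))"
```

```text
clock 12.2167
joints [ 0.0726  0.496   0.296   2.1721 -0.2879  0.5107  2.3194]
position [ 0.4296 -0.187   0.0211]
ee_rot [ 2.5250e-01 -3.1304e+00 -6.0000e-04]
force [-0.3727 -0.5406  0.2936]
ft_torque [0.0457 0.0955 0.0143]
width 0.1498
s7 n 196 slope deg fwd,side [-0.3 -0.5] floor at a=.08:  -0.0156 a range 0.06 0.116
```

View pics/s7c.png

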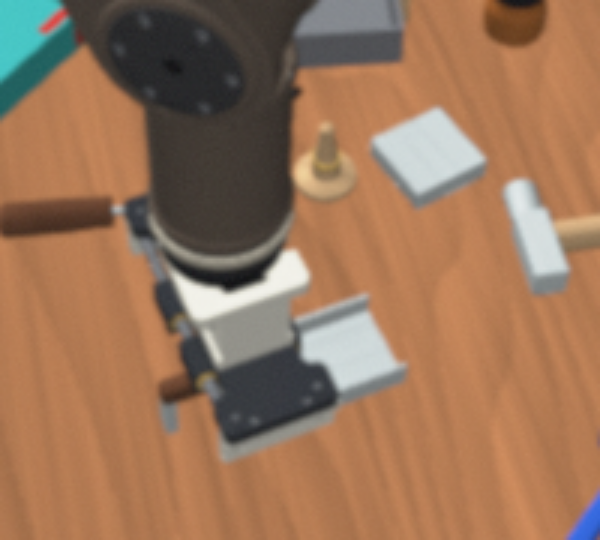

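>>> jog_arm --increments '[{"slide":[0,0,1],"roll":0,"gripper":0.4},{"slide":[0,0,1],"roll":0,"gripper":0.4},{"slide":[0,0,1],"roll":0,"gripper":0.4},{"slide":[0,0,1],"roll":0,"gripper":0.4},{"slide":[0,0,0],"roll":0,"gripper":0.4},{"slide":[0,0,-20],"roll":0,"gripper":0.4},{"slide":[0,0,-50],"roll":0,"gripper":0.4},{"slide":[0,0,-85],"roll":0,"gripper":0.4},{"slide":[0,0,-120],"roll":0,"gripper":0.4},{"slide":[0,0,-155],"roll":0,"gripper":0.4}]'

```text
clock: 13.1
position: [0.4295, -0.1872, 0.1789]
ee_rot: [0.252, -3.131, 0.0]
force: [1.5, 0.4, 0.2]
width: 0.397
```

```bash
python3 -c "
from h import *
st();d=grab('side','s8');d2=grab('top','t8')
f=cv2.imread('pics/s8.png')[180:420,200:460];cv2.imwrite('pics/s8c.png',cv2.resize(f,None,fx=2.5,fy=2.5))
f=d2['frame'];hsv=cv2.cvtColor(f,cv2.COLOR_BGR2HSV);P=pts(d2)
sl=(hsv[...,0]>12)&(hsv[...,0]<28)&(hsv[...,1]>120)&(hsv[...,2]>130);a=np.zeros_like(sl);a[185:268,248:315]=1
c0=np.array([.5532,.173]);th=np.radians(-9);ex=np.array([np.cos(th),np.sin(th)]);ey=np.array([-ex[1],ex[0]])
n,l,s,c=cv2.connectedComponentsWithStats((sl&a).astype(np.uint8))
for i in range(1,n):
    p=ray(d2,*c[i],.014); q=p[:2]-c0; print(c[i].round(1),s[i,4],p.round(3),(q@ex).round(3),(q@ey).round(3))
m=(P[...,2]>.066)&(P[...,2]<.085)&(d2['depth']>0); b=np.zeros_like(m);b[170:200,250:320]=1
q=P[m&b];print(len(q),cv2.minAreaRect(q[:,:2].astype(np.float32)))
"
```

```text
clock 13.1
joints [-0.0544  0.2369  0.426   2.0305 -0.124   0.8986  2.1702]
position [ 0.4295 -0.1872  0.1789]
ee_rot [ 2.5240e-01 -3.1312e+00  2.0000e-04]
force [1.4695 0.4398 0.2152]
ft_torque [ 0.0639 -0.035   0.0648]
width 0.3968
[249.6 194.2] 85 [0.631 0.241 0.014] 0.067 0.079
[306.8 185.9] 43 [0.652 0.109 0.014] 0.107 -0.048
[314. 206.] 1 [0.604 0.092 0.014] 0.063 -0.072
[310.9 245.7] 342 [0.512 0.099 0.014] -0.029 -0.08
[248. 211.] 3 [0.592 0.243 0.014] 0.027 0.075
[261.9 217.3] 24 [0.577 0.211 0.014] 0.018 0.041
[288.7 231.1] 20 [0.545 0.15  0.014] -0.004 -0.024
[281.8 232.8] 26 [0.541 0.165 0.014] -0.011 -0.01
[296.  232.3] 19 [0.543 0.133 0.014] -0.004 -0.041
[251.2 266.7] 13 [0.464 0.233 0.014] -0.098 0.045
140 ((0.6525678038597107, 0.15667811036109924), (0.04956680163741112, 0.0132322758436203), 80.4134750366211)
```

View pics/s8c.png

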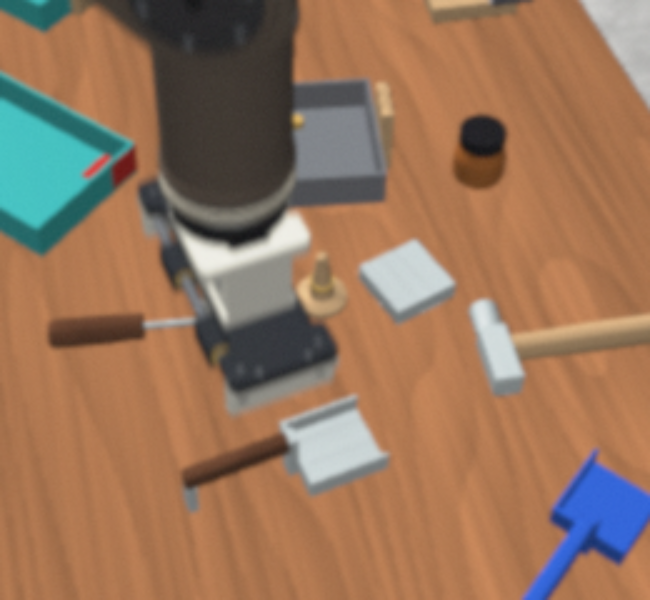

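```bash
python3 -c "
from h import *
to(.577,.211,.14,13)"
```

```text
slide mm [-205.9  371.3   42.9] dist 0.427 tool y angle 99.22 roll 1.5048
```

>>> jog_arm --increments '[{"slide":[-206,371,30],"roll":1.505,"gripper":0.3},{"slide":[-206,371,30],"roll":1.505,"gripper":0.3},{"slide":[-206,371,30],"roll":1.505,"gripper":0.3},{"slide":[-206,371,30],"roll":1.505,"gripper":0.3},{"slide":[-206,371,30],"roll":1.505,"gripper":0.3},{"slide":[-206,371,30],"roll":1.505,"gripper":0.3},{"slide":[-206,371,30],"roll":1.505,"gripper":0.3},{"slide":[-206,371,30],"roll":1.505,"gripper":0.3},{"slide":[-206,371,30],"roll":1.505,"gripper":0.3},{"slide":[-206,371,30],"roll":1.505,"gripper":0.3}]'

```text
clock: 14.03
position: [0.5648, 0.1889, 0.1487]
ee_rot: [-1.561, -2.726, 0.0]
force: [0.4, 0.3, -0.3]
width: 0.302
```

```bash
python3 -c "
from h import *
st();to(.577,.211,.06,13)"
```

```text
clock 14.0333
joints [-0.7875  0.4974  0.542   1.7742 -0.3064  0.9549  0.4106]
position [0.5648 0.1889 0.1487]
ee_rot [-1.5612 -2.726   0.    ]
force [ 0.414   0.3005 -0.3127]
ft_torque [-0.097  -0.0244 -0.0171]
width 0.3021
slide mm [12.8 21.7 88.7] dist 0.092 tool y angle 30.4 roll 0.3037
```

>>> jog_arm --increments '[{"slide":[11,19,10],"roll":0.25,"gripper":0.3},{"slide":[11,19,20],"roll":0.25,"gripper":0.3},{"slide":[11,19,40],"roll":0.25,"gripper":0.3},{"slide":[11,19,60],"roll":0.25,"gripper":0.3},{"slide":[11,19,70],"roll":0.25,"gripper":0.3},{"slide":[11,19,75],"roll":0.25,"gripper":0.3},{"slide":[11,19,75],"roll":0.25,"gripper":0.3},{"slide":[11,19,75],"roll":0.25,"gripper":0.3},{"slide":[11,19,75],"roll":0.25,"gripper":0.3},{"slide":[11,19,75],"roll":0.25,"gripper":0.3}]'

```text
clock: 14.87
position: [0.5762, 0.206, 0.0752]
ee_rot: [1.882, 2.515, 0.003]
force: [-0.2, -0.2, -0.1]
width: 0.3
```

```bash
python3 -c "
from h import *
st();to(.577,.211,.0095,13);d=grab('side','s9')
f=cv2.imread('pics/s9.png')[170:310,220:440];cv2.imwrite('pics/s9c.png',cv2.resize(f,None,fx=3.5,fy=3.5))"
```

```text
clock 14.8667
joints [-0.7982  0.62    0.5503  1.8002 -0.4214  0.8386  0.2417]
position [0.5762 0.206  0.0752]
ee_rot [1.8815 2.515  0.0027]
force [-0.2365 -0.2434 -0.0819]
ft_torque [-0.1008  0.0635 -0.0061]
width 0.2998
slide mm [ 4.5  2.1 65.7] dist 0.066 tool y angle 16.4 roll 0.0593
```

View pics/s9c.png

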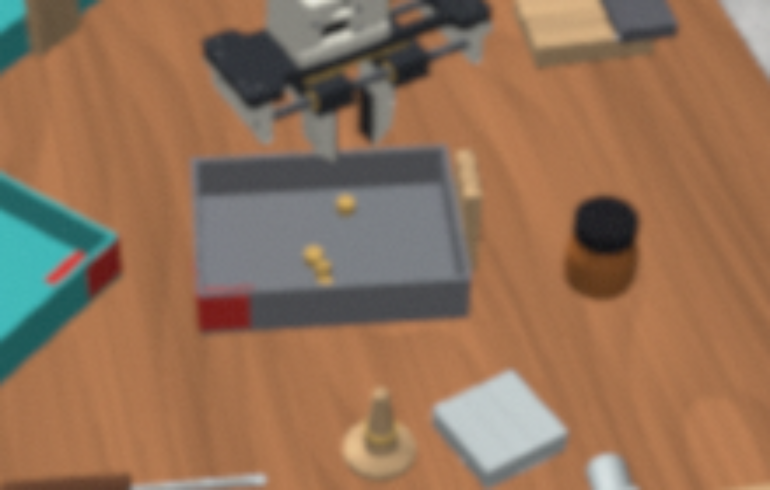

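>>> jog_arm --increments '[{"slide":[4.5,2,0],"roll":0.06,"gripper":0.3},{"slide":[4.5,2,0],"roll":0.06,"gripper":0.3},{"slide":[4.5,2,15],"roll":0.06,"gripper":0.3},{"slide":[4.5,2,30],"roll":0.06,"gripper":0.3},{"slide":[4.5,2,45],"roll":0.06,"gripper":0.3},{"slide":[4.5,2,57],"roll":0.06,"gripper":0.3},{"slide":[4.5,2,63],"roll":0.06,"gripper":0.3},{"slide":[4.5,2,65],"roll":0.06,"gripper":0.3},{"slide":[4.5,2,65],"roll":0.06,"gripper":0.3},{"slide":[4.5,2,65],"roll":0.06,"gripper":0.3}]'

```text
clock: 15.75
position: [0.5766, 0.2109, 0.0096]
ee_rot: [1.956, 2.458, 0.001]
force: [0.3, -0.4, -0.6]
width: 0.297
```

```bash
python3 -c "
from h import *
st();to(.577,.211,.0095,13)"
```

```text
clock 15.75
joints [-0.773   0.712   0.5062  1.831  -0.4971  0.7265  0.2359]
position [0.5766 0.2109 0.0096]
ee_rot [1.9558e+00 2.4579e+00 1.2000e-03]
force [ 0.2859 -0.3658 -0.5675]
ft_torque [-0.0894  0.007   0.0101]
width 0.2969
slide mm [0.  0.4 0.1] dist 0.0 tool y angle 12.98 roll -0.0004
```

>>> jog_arm --increments '[{"slide":[0,0,0],"roll":0,"gripper":0},{"slide":[0,0,0],"roll":0,"gripper":0},{"slide":[0,0,0],"roll":0,"gripper":0},{"slide":[0,0,0],"roll":0,"gripper":0},{"slide":[0,0,0],"roll":0,"gripper":0},{"slide":[0,0,-4],"roll":0,"gripper":0},{"slide":[0,0,-10],"roll":0,"gripper":0},{"slide":[0,0,-18],"roll":0,"gripper":0},{"slide":[0,0,-25],"roll":0,"gripper":0},{"slide":[0,0,-28],"roll":0,"gripper":0}]' --newtons 15

```text
clock: 16.58
position: [0.5768, 0.211, 0.0386]
ee_rot: [1.956, 2.457, 0.002]
force: [0.5, 0.2, -0.1]
width: 0.137
```

```bash
python3 -c "
from h import *
st()
c0=np.array([.5532,.173]);th=np.radians(-9);ex=np.array([np.cos(th),np.sin(th)]);ey=np.array([-ex[1],ex[0]])
p=c0-.05*ex-.040*ey;print(p);to(*p,.037,13);d=grab('side','s10')
f=cv2.imread('pics/s10.png')[170:310,220:440];cv2.imwrite('pics/s10c.png',cv2.resize(f,None,fx=3.5,fy=3.5))"
```

```text
clock 16.5833
joints [-0.7923  0.6735  0.5347  1.8175 -0.4702  0.7778  0.2144]
position [0.5768 0.211  0.0386]
ee_rot [1.9560e+00 2.4574e+00 2.4000e-03]
force [ 0.5061  0.2326 -0.1431]
ft_torque [-0.1241  0.0221  0.0435]
width 0.1371
[0.4975582  0.14131419]
slide mm [-50.1 -92.9   1.4] dist 0.106 tool y angle 12.96 roll -0.0006
```

View pics/s10c.png

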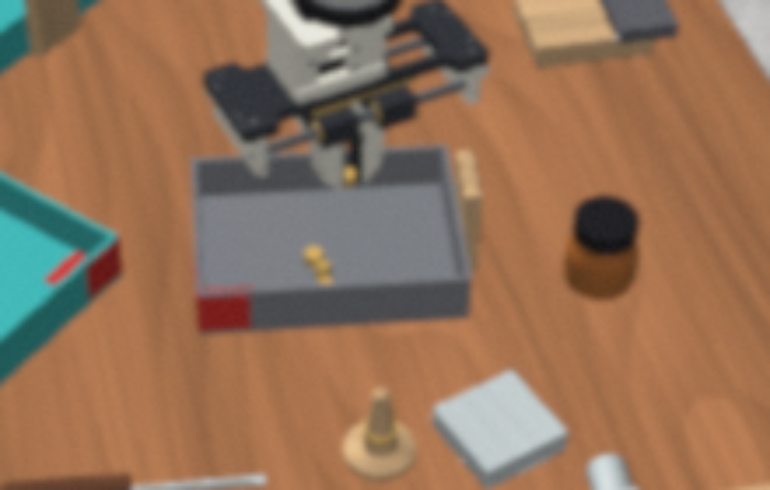

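>>> jog_arm --increments '[{"slide":[-8,-15,0],"roll":0,"gripper":0},{"slide":[-20,-37,0],"roll":0,"gripper":0},{"slide":[-34,-63,0],"roll":0,"gripper":0},{"slide":[-45,-83,0],"roll":0,"gripper":0},{"slide":[-50,-93,0],"roll":0,"gripper":0},{"slide":[-50,-93,4],"roll":0,"gripper":0},{"slide":[-50,-93,12],"roll":0,"gripper":0},{"slide":[-50,-93,22],"roll":0,"gripper":0},{"slide":[-50,-93,27],"roll":0,"gripper":0},{"slide":[-50,-93,28],"roll":0,"gripper":0}]'

```text
clock: 17.47
position: [0.4972, 0.1419, 0.0077]
ee_rot: [-1.955, -2.459, 0.001]
force: [0.4, 0.2, 3.7]
width: 0.139
```

>>> jog_arm --increments '[{"slide":[0,0,0],"roll":0,"gripper":0.25},{"slide":[0,0,0],"roll":0,"gripper":0.25},{"slide":[0,0,0],"roll":0,"gripper":0.25},{"slide":[0,0,0],"roll":0,"gripper":0.25},{"slide":[0,0,-5],"roll":0,"gripper":0.25},{"slide":[0,0,-12],"roll":0,"gripper":0.25},{"slide":[0,0,-20],"roll":0,"gripper":0.25},{"slide":[0,0,-28],"roll":0,"gripper":0.25},{"slide":[0,0,-35],"roll":0,"gripper":0.25},{"slide":[0,0,-38],"roll":0,"gripper":0}]'

```text
clock: 18.3
position: [0.4974, 0.1415, 0.0485]
ee_rot: [1.956, 2.458, 0.003]
force: [1.1, -0.4, -0.3]
width: 0.211
```

```bash
python3 -c "
from h import *
st()
c0=np.array([.5532,.173]);th=np.radians(-9);ex=np.array([np.cos(th),np.sin(th)]);ey=np.array([-ex[1],ex[0]])
d=grab('side','s11')
f=d['frame'];hsv=cv2.cvtColor(f,cv2.COLOR_BGR2HSV)
sl=(hsv[...,0]>12)&(hsv[...,0]<28)&(hsv[...,1]>120)&(hsv[...,2]>130);a=np.zeros_like(sl);a[213:260,278:350]=1
n,l,s,c=cv2.connectedComponentsWithStats((sl&a).astype(np.uint8))
for i in range(1,n):
    p=ray(d,*c[i],.01); q=p[:2]-c0; print(c[i].round(1),s[i,4],p.round(3),(q@ex).round(3),(q@ey).round(3))
p=c0-.014*ex+.022*ey;print(p);to(*p,.037,-9)
f=cv2.imread('pics/s11.png')[170:310,220:440];cv2.imwrite('pics/s11c.png',cv2.resize(f,None,fx=3.5,fy=3.5))"
```

```text
clock 18.3
joints [-0.7761  0.5368  0.5458  2.0558 -0.4467  0.6627  0.2919]
position [0.4974 0.1415 0.0485]
ee_rot [1.9558 2.4575 0.0027]
force [ 1.0503 -0.4089 -0.2831]
ft_torque [-0.0345  0.0049 -0.0046]
width 0.2113
[310.5 244.9] 27 [0.542 0.158 0.01 ] -0.009 -0.016
[0.54281392 0.19691923]
slide mm [43.8 56.6 11.7] dist 0.073 tool y angle 12.97 roll 0.3835
```

View pics/s11c.png

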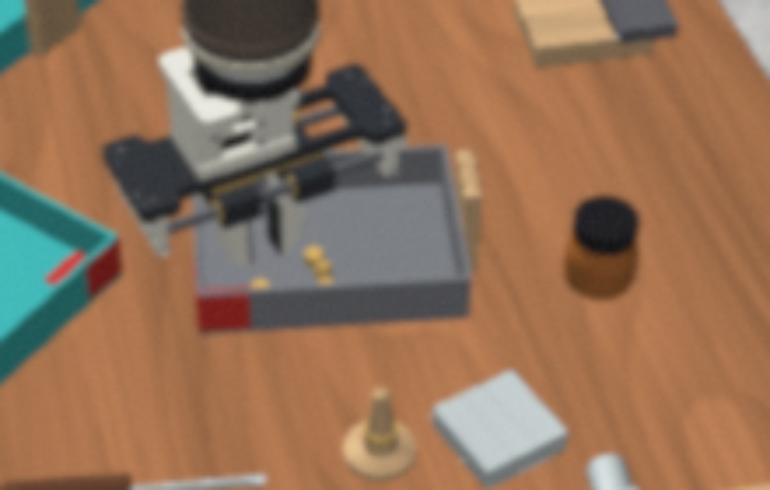

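>>> jog_arm --increments '[{"slide":[44,57,0],"roll":0.383,"gripper":0},{"slide":[44,57,0],"roll":0.383,"gripper":0},{"slide":[44,57,0],"roll":0.383,"gripper":0},{"slide":[44,57,0],"roll":0.383,"gripper":0},{"slide":[44,57,0],"roll":0.383,"gripper":0},{"slide":[44,57,10],"roll":0.383,"gripper":0},{"slide":[44,57,22],"roll":0.383,"gripper":0},{"slide":[44,57,33],"roll":0.383,"gripper":0},{"slide":[44,57,38],"roll":0.383,"gripper":0},{"slide":[44,57,38],"roll":0.383,"gripper":0}]'

```text
clock: 19.18
position: [0.5411, 0.1961, 0.0072]
ee_rot: [-2.388, -2.04, 0.004]
force: [0.3, -0.4, 0.1]
width: 0.007
```

```bash
python3 -c "
from h import *
st()
c0=np.array([.5532,.173]);th=np.radians(-9);ex=np.array([np.cos(th),np.sin(th)]);ey=np.array([-ex[1],ex[0]])
p=c0-.014*ex-.012*ey;print(p);to(*p,.010,-9)"
```

```text
clock 19.1833
joints [-0.8483  0.6974  0.602   1.9331 -0.6002  0.6998 -0.0368]
position [0.5411 0.1961 0.0072]
ee_rot [-2.3877 -2.0401  0.0043]
force [ 0.3041 -0.369   0.1428]
ft_torque [-0.1121  0.0736 -0.0329]
width 0.0068
[0.53749515 0.16333782]
slide mm [-32.9   1.6  -2.7] dist 0.033 tool y angle -8.98 roll 0.0004
```

Push slowly toward the −y wall, then retreat and lift.

>>> jog_arm --increments '[{"slide":[-4,0,-2],"roll":0,"gripper":0},{"slide":[-8,0,-3],"roll":0,"gripper":0},{"slide":[-12,0,-3],"roll":0,"gripper":0},{"slide":[-16,1,-3],"roll":0,"gripper":0},{"slide":[-20,1,-3],"roll":0,"gripper":0},{"slide":[-24,1,-3],"roll":0,"gripper":0},{"slide":[-28,1,-3],"roll":0,"gripper":0},{"slide":[-31,1,-3],"roll":0,"gripper":0},{"slide":[-33,1,-3],"roll":0,"gripper":0},{"slide":[-33,1,-3],"roll":0,"gripper":0}]'

```text
clock: 20.02
position: [0.5381, 0.1635, 0.0121]
ee_rot: [2.389, 2.04, -0.0]
force: [0.0, 0.5, 0.8]
width: 0.006
```

>>> jog_arm --increments '[{"slide":[4,0,-2],"roll":0,"gripper":0},{"slide":[4,0,-8],"roll":0,"gripper":0},{"slide":[4,0,-25],"roll":0,"gripper":0},{"slide":[4,0,-55],"roll":0,"gripper":0},{"slide":[4,0,-90],"roll":0,"gripper":0},{"slide":[4,0,-120],"roll":0,"gripper":0.7},{"slide":[4,0,-130],"roll":0,"gripper":0.7},{"slide":[4,0,-130],"roll":0,"gripper":0.7},{"slide":[4,0,-130],"roll":0,"gripper":0.7},{"slide":[4,0,-130],"roll":0,"gripper":0.7}]'

```text
clock: 20.85
position: [0.538, 0.1684, 0.141]
ee_rot: [-2.387, -2.041, 0.002]
force: [-0.0, 0.7, 0.0]
width: 0.318
```

```bash
python3 -c "
from h import *
st()
c0=np.array([.5532,.173]);th=np.radians(-9);ex=np.array([np.cos(th),np.sin(th)]);ey=np.array([-ex[1],ex[0]])
d=grab('side','s12')
f=d['frame'];hsv=cv2.cvtColor(f,cv2.COLOR_BGR2HSV)
sl=(hsv[...,0]>12)&(hsv[...,0]<28)&(hsv[...,1]>120)&(hsv[...,2]>130);a=np.zeros_like(sl);a[213:260,278:350]=1
n,l,s,c=cv2.connectedComponentsWithStats((sl&a).astype(np.uint8))
for i in range(1,n):
    p=ray(d,*c[i],.01); q=p[:2]-c0; print(c[i].round(1),s[i,4],p.round(3),(q@ex).round(3),(q@ey).round(3))
P=pts(d);m=(P[...,2]>.066)&(P[...,2]<.08)&(d['depth']>0)&(abs(P[...,0]-.65)<.04)&(abs(P[...,1]-.157)<.04);q=P[m];print(len(q),cv2.minAreaRect(q[:,:2].astype(np.float32)))
f=cv2.imread('pics/s12.png')[170:310,220:440];cv2.imwrite('pics/s12c.png',cv2.resize(f,None,fx=3.5,fy=3.5))"
```

```text
clock 20.85
joints [-0.9278  0.5056  0.7594  1.8707 -0.4269  0.9363 -0.1267]
position [0.538  0.1684 0.141 ]
ee_rot [-2.3872e+00 -2.0411e+00  2.2000e-03]
force [-0.0227  0.6607  0.0148]
ft_torque [-0.1414  0.1363  0.0192]
width 0.3177
[279. 213.] 1 [0.488 0.295 0.01 ] -0.083 0.11
[349. 213.] 1 [0.67 0.25 0.01] 0.103 0.095
[308.8 248. ] 10 [0.535 0.149 0.01 ] -0.014 -0.027
87 ((0.6516741514205933, 0.1558927595615387), (0.054113250225782394, 0.011890430003404617), 81.76972198486328)
```

View pics/s12c.png

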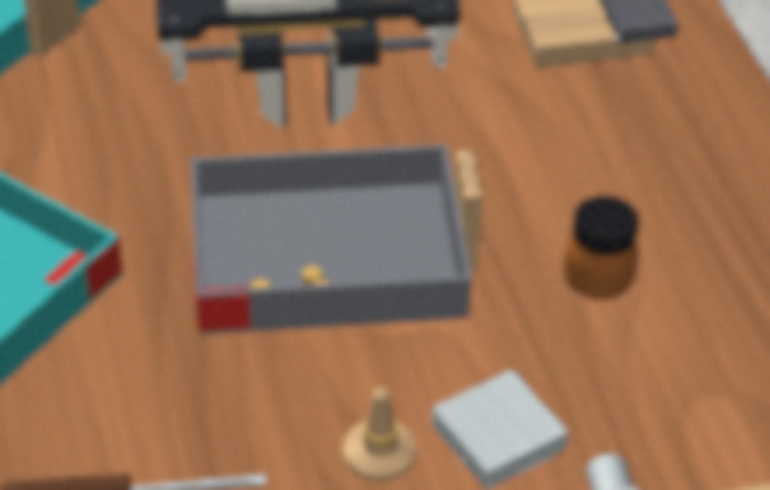

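```bash
python3 -c "
from h import *
d=dict(np.load('pics/top0.npz'));P=pts(d)
m=(P[...,2]>.05)&(P[...,2]<.07)&(d['depth']>0);b=np.zeros_like(m);b[125:170,290:330]=1
q=P[m&b];print(len(q),cv2.minEnclosingCircle(q[:,:2].astype(np.float32)))
to(.652,.157,.141,81)"
```

```text
339 ((0.7382757067680359, 0.10519928485155106), 0.023902282118797302)
slide mm [  6.7 114.4  -0.4] dist 0.115 tool y angle -8.95 roll -1.57
```

>>> jog_arm --increments '[{"slide":[7,114,0],"roll":-1.57,"gripper":0.75},{"slide":[7,114,0],"roll":-1.57,"gripper":0.75},{"slide":[7,114,0],"roll":-1.57,"gripper":0.75},{"slide":[7,114,0],"roll":-1.57,"gripper":0.75},{"slide":[7,114,0],"roll":-1.57,"gripper":0.75},{"slide":[7,114,0],"roll":-1.57,"gripper":0.75},{"slide":[7,114,0],"roll":-1.57,"gripper":0.75},{"slide":[7,114,0],"roll":-1.57,"gripper":0.75},{"slide":[7,114,0],"roll":-1.57,"gripper":0.75},{"slide":[7,114,0],"roll":-1.57,"gripper":0.75}]'

```text
clock: 21.73
position: [0.6517, 0.157, 0.1402]
ee_rot: [-0.733, -3.052, 0.002]
force: [-0.7, -0.5, -0.0]
width: 0.747
```

```bash
python3 -c "
from h import *
st();to(.652,.157,.09,81)"
```

```text
clock 21.7333
joints [-0.5579  0.6015  0.3835  1.5718 -0.2511  1.0202  0.9967]
position [0.6517 0.157  0.1402]
ee_rot [-7.3300e-01 -3.0523e+00  2.0000e-03]
force [-0.7163 -0.4603 -0.0022]
ft_torque [-0.0671  0.0255 -0.0104]
width 0.7468
slide mm [-0.4  0.2 50.2] dist 0.05 tool y angle 62.99 roll -0.3143
```

>>> jog_arm --increments '[{"slide":[0,0,0],"roll":-0.12,"gripper":0.75},{"slide":[0,0,20],"roll":-0.24,"gripper":0.75},{"slide":[0,0,40],"roll":-0.314,"gripper":0.75},{"slide":[0,0,60],"roll":-0.314,"gripper":0.75},{"slide":[0,0,70],"roll":-0.314,"gripper":0.75},{"slide":[0,0,70],"roll":-0.314,"gripper":0.75},{"slide":[0,0,70],"roll":-0.314,"gripper":0.75},{"slide":[0,0,70],"roll":-0.314,"gripper":0.75},{"slide":[0,0,70],"roll":-0.314,"gripper":0.75},{"slide":[0,0,70],"roll":-0.314,"gripper":0.75}]'

```text
clock: 22.57
position: [0.6532, 0.1575, 0.0731]
ee_rot: [0.256, 3.13, 0.001]
force: [-0.4, -0.3, -0.4]
width: 0.748
```

```bash
python3 -c "
from h import *
st();to(.652,.157,.046,81);grab('side','s13')
f=cv2.imread('pics/s13.png')[140:310,240:460];cv2.imwrite('pics/s13c.png',cv2.resize(f,None,fx=3.5,fy=3.5))"
```

```text
clock 22.5667
joints [-0.4934  0.6637  0.2797  1.6234 -0.2218  0.884   1.2781]
position [0.6532 0.1575 0.0731]
ee_rot [2.5630e-01 3.1295e+00 1.0000e-03]
force [-0.3783 -0.3323 -0.3764]
ft_torque [-0.0422  0.0052  0.0637]
width 0.7476
slide mm [ 1.2 -0.7 27.1] dist 0.027 tool y angle 80.64 roll -0.0064
```

View pics/s13c.png

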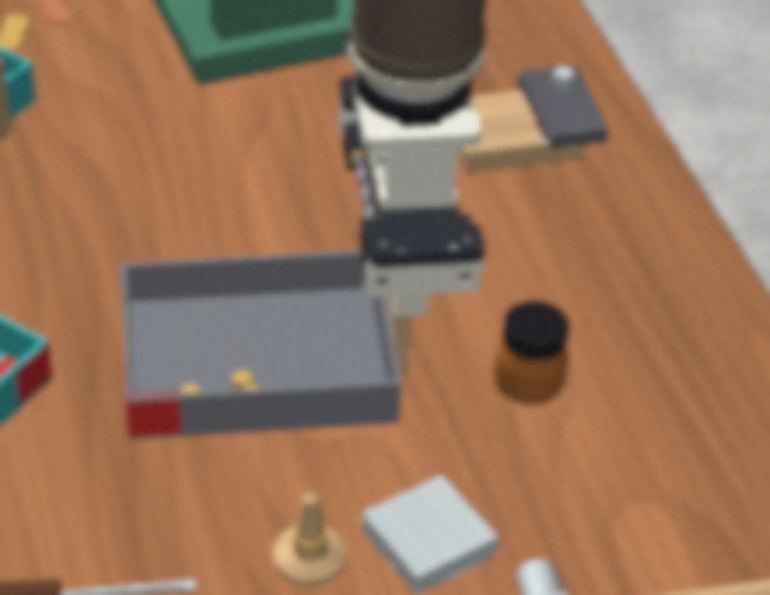

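Descend and grip lightly (10 N).

>>> jog_arm --increments '[{"slide":[1,-1,10],"roll":0,"gripper":0.75},{"slide":[1,-1,20],"roll":0,"gripper":0.75},{"slide":[1,-1,27],"roll":0,"gripper":0.75},{"slide":[1,-1,27],"roll":0,"gripper":0.75},{"slide":[1,-1,27],"roll":0,"gripper":0},{"slide":[1,-1,27],"roll":0,"gripper":0},{"slide":[1,-1,27],"roll":0,"gripper":0},{"slide":[1,-1,27],"roll":0,"gripper":0},{"slide":[1,-1,27],"roll":0,"gripper":0},{"slide":[1,-1,27],"roll":0,"gripper":0}]' --newtons 12

```text
clock: 23.45
position: [0.6518, 0.1564, 0.0454]
ee_rot: [0.257, 3.13, 0.0]
force: [1.2, 0.2, 1.1]
width: 0.543
```

```bash
python3 -c "
from h import *
st()"
```

```text
clock 23.45
joints [-0.4859  0.6947  0.2687  1.6448 -0.2318  0.8327  1.2873]
position [0.6518 0.1564 0.0454]
ee_rot [2.5650e-01 3.1303e+00 5.0000e-04]
force [1.2221 0.2213 1.0651]
ft_torque [-0.0313 -0.0503 -0.0713]
width 0.5435
```

>>> jog_arm --increments '[{"slide":[2,0,-4],"roll":0,"gripper":0},{"slide":[3,0,-9],"roll":0,"gripper":0},{"slide":[6,0,-16],"roll":0,"gripper":0},{"slide":[9,0,-24],"roll":0,"gripper":0},{"slide":[13,0,-32],"roll":0,"gripper":0},{"slide":[17,0,-39],"roll":0,"gripper":0},{"slide":[22,0,-47],"roll":0,"gripper":0},{"slide":[27,0,-54],"roll":0,"gripper":0},{"slide":[32,0,-61],"roll":0,"gripper":0},{"slide":[35,0,-65],"roll":0,"gripper":0}]'

```text
clock: 24.28
position: [0.6164, 0.1624, 0.1113]
ee_rot: [0.256, 3.131, 0.001]
force: [0.6, -0.5, -1.9]
width: 0.544
```

```bash
python3 -c "
from h import *
st();grab('side','s14');grab('top','t14')
f=cv2.imread('pics/s14.png')[140:310,240:460];cv2.imwrite('pics/s14c.png',cv2.resize(f,None,fx=3.5,fy=3.5))"
```

```text
clock 24.2833
joints [-0.537   0.5718  0.2941  1.6876 -0.2003  0.911   1.2438]
position [0.6164 0.1624 0.1113]
ee_rot [2.5590e-01 3.1306e+00 9.0000e-04]
force [ 0.562  -0.4668 -1.9127]
ft_torque [-0.0845 -0.3108  0.026 ]
width 0.5443
```

View pics/s14c.png

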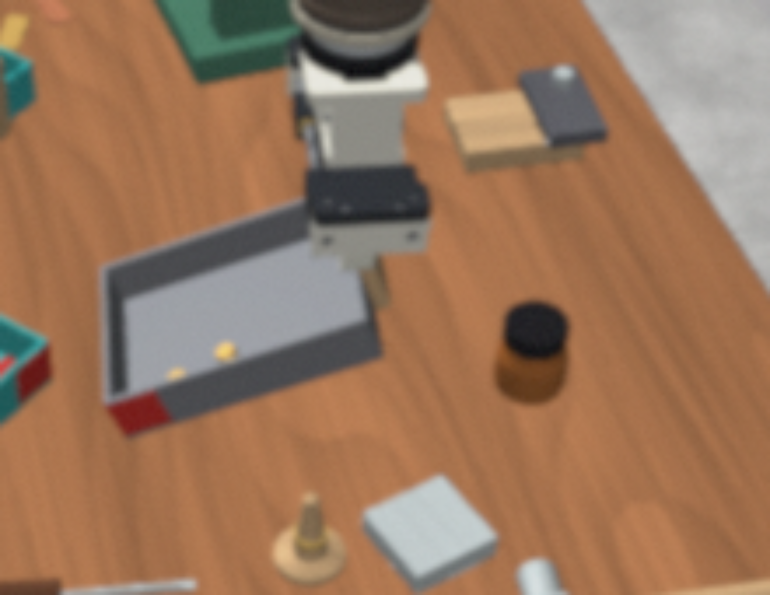

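>>> jog_arm --increments '[{"slide":[3,0,-5],"roll":0,"gripper":0},{"slide":[7,0,-10],"roll":0,"gripper":0},{"slide":[11,0,-14],"roll":0,"gripper":0},{"slide":[15,0,-18],"roll":0,"gripper":0},{"slide":[15,0,-18],"roll":0,"gripper":0},{"slide":[15,0,-18],"roll":0,"gripper":0},{"slide":[15,0,-18],"roll":0,"gripper":0},{"slide":[15,0,-18],"roll":0,"gripper":0},{"slide":[15,0,-18],"roll":0,"gripper":0},{"slide":[15,0,-18],"roll":0,"gripper":0}]'

```text
clock: 25.22
position: [0.6022, 0.1647, 0.128]
ee_rot: [0.257, 3.131, 0.0]
force: [1.7, 0.4, -0.7]
width: 0.54
```

```bash
python3 -c "
from h import *
st();grab('side','s15');grab('top','t15')
f=cv2.imread('pics/s15.png')[140:310,240:460];cv2.imwrite('pics/s15c.png',cv2.resize(f,None,fx=3.5,fy=3.5))"
```

```text
clock 25.2167
joints [-0.5559  0.5343  0.3005  1.7069 -0.1896  0.9287  1.2263]
position [0.6022 0.1647 0.128 ]
ee_rot [2.567e-01 3.131e+00 4.000e-04]
force [ 1.69    0.3651 -0.732 ]
ft_torque [ 0.2498  0.0108 -0.0447]
width 0.5399
```

View pics/s15c.png

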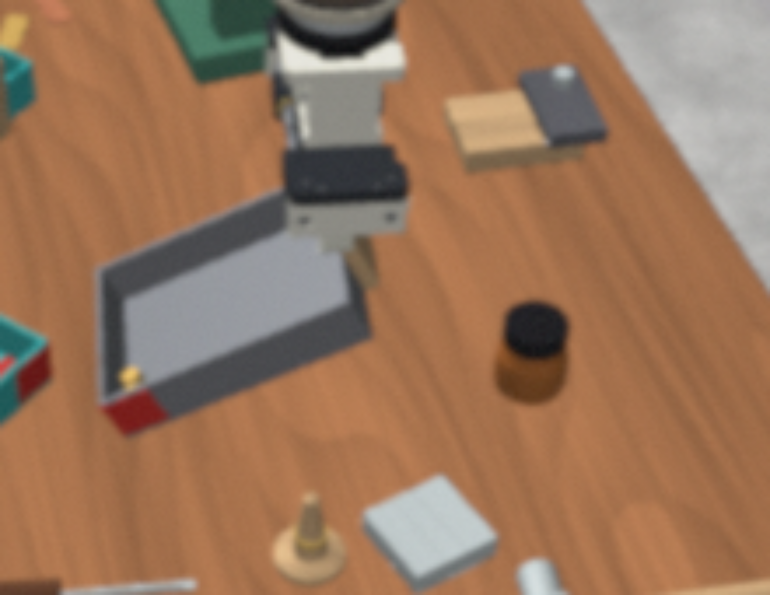

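>>> jog_arm --increments '[{"slide":[0,0,0],"roll":0,"gripper":0},{"slide":[0,0,0],"roll":0,"gripper":0},{"slide":[0,0,0],"roll":0,"gripper":0},{"slide":[0,0,0],"roll":0,"gripper":0},{"slide":[0,0,-2],"roll":0,"gripper":0},{"slide":[0,0,-6],"roll":0,"gripper":0},{"slide":[0,0,-12],"roll":0,"gripper":0},{"slide":[0,0,-20],"roll":0,"gripper":0},{"slide":[0,0,-28],"roll":0,"gripper":0},{"slide":[0,0,-36],"roll":0,"gripper":0}]' --newtons 60

```text
clock: 26.15
position: [0.6022, 0.1645, 0.1652]
ee_rot: [0.256, 3.131, 0.0]
force: [-0.5, -0.8, -2.1]
width: 0.538
```

>>> jog_arm --increments '[{"slide":[0,0,-8],"roll":0,"gripper":0},{"slide":[0,0,-16],"roll":0,"gripper":0},{"slide":[0,0,-24],"roll":0,"gripper":0},{"slide":[0,0,-32],"roll":0,"gripper":0},{"slide":[0,0,-39],"roll":0,"gripper":0},{"slide":[0,0,-44],"roll":0,"gripper":0},{"slide":[0,0,-47],"roll":0,"gripper":0},{"slide":[0,0,-48],"roll":0,"gripper":0},{"slide":[0,0,-48],"roll":0,"gripper":0},{"slide":[0,0,-48],"roll":0,"gripper":0}]'

```text
clock: 26.98
position: [0.6018, 0.1645, 0.2117]
ee_rot: [-0.256, -3.131, 0.0]
force: [-0.3, 1.0, -3.2]
width: 0.538
```

```bash
python3 -c "
from h import *
st();grab('side','s16');grab('top','t16')
f=cv2.imread('pics/s16.png')[110:420,200:460];cv2.imwrite('pics/s16c.png',cv2.resize(f,None,fx=1.9,fy=1.9))
f=cv2.imread('pics/t16.png')[130:330,200:480];cv2.imwrite('pics/t16c.png',cv2.resize(f,None,fx=2.8,fy=2.8))"
```

```text
clock 26.9833
joints [-0.5749  0.4526  0.326   1.6145 -0.1577  1.1011  1.1995]
position [0.6018 0.1645 0.2117]
ee_rot [-2.5650e-01 -3.1305e+00  4.0000e-04]
force [-0.2525  0.9508 -3.219 ]
ft_torque [-0.0039 -0.1928  0.0104]
width 0.538
```

View pics/s16c.png

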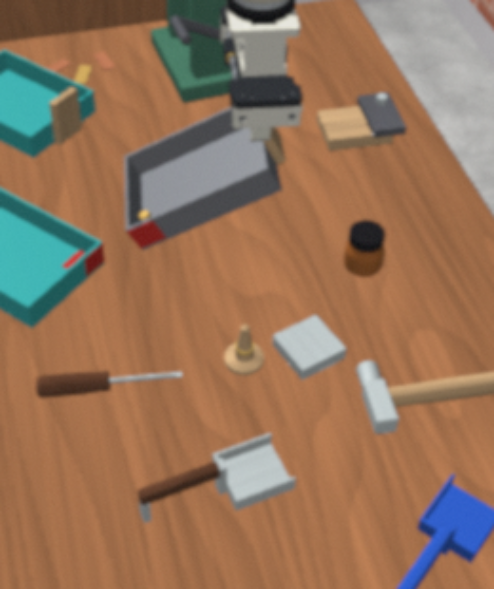

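View pics/t16c.png

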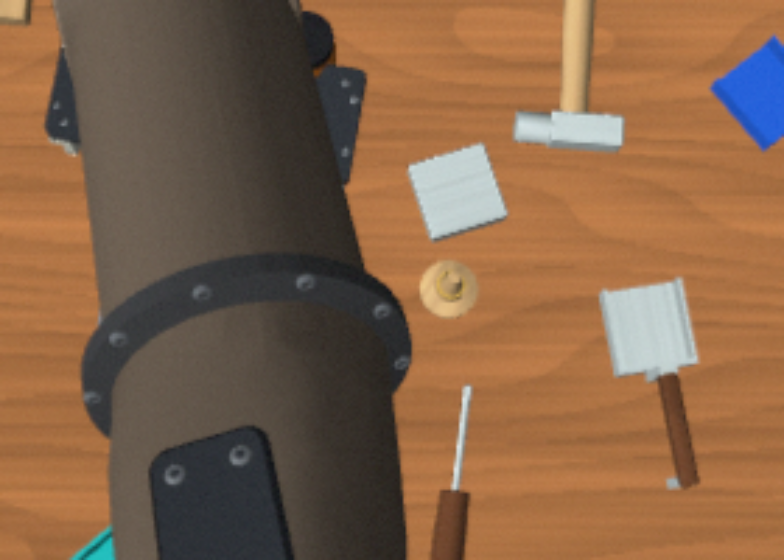

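>>> jog_arm --increments '[{"slide":[0,0,-2],"roll":-0.01,"gripper":0},{"slide":[0,0,-5],"roll":-0.03,"gripper":0},{"slide":[0,0,-9],"roll":-0.06,"gripper":0},{"slide":[0,0,-14],"roll":-0.1,"gripper":0},{"slide":[0,0,-20],"roll":-0.15,"gripper":0},{"slide":[0,0,-26],"roll":-0.21,"gripper":0},{"slide":[0,0,-32],"roll":-0.27,"gripper":0},{"slide":[0,0,-36],"roll":-0.33,"gripper":0},{"slide":[0,0,-39],"roll":-0.39,"gripper":0},{"slide":[0,0,-40],"roll":-0.45,"gripper":0}]'

```text
clock: 27.92
position: [0.6024, 0.1646, 0.2529]
ee_rot: [-0.455, 3.107, 0.0]
force: [-0.2, -0.3, -2.2]
width: 0.536
```

>>> jog_arm --increments '[{"slide":[0,0,0],"roll":-0.06,"gripper":0},{"slide":[0,0,0],"roll":-0.12,"gripper":0},{"slide":[0,0,0],"roll":-0.18,"gripper":0},{"slide":[0,0,0],"roll":-0.24,"gripper":0},{"slide":[0,0,0],"roll":-0.3,"gripper":0},{"slide":[0,0,0],"roll":-0.36,"gripper":0},{"slide":[0,0,0],"roll":-0.42,"gripper":0},{"slide":[0,0,0],"roll":-0.47,"gripper":0},{"slide":[0,0,0],"roll":-0.51,"gripper":0},{"slide":[0,0,0],"roll":-0.54,"gripper":0}]'

```text
clock: 28.75
position: [0.6021, 0.1645, 0.2523]
ee_rot: [-1.266, 2.875, 0.0]
force: [-0.1, 0.3, -2.5]
width: 0.541
```

>>> jog_arm --increments '[{"slide":[0,0,0],"roll":-0.02,"gripper":0},{"slide":[0,0,0],"roll":-0.03,"gripper":0},{"slide":[0,0,0],"roll":-0.03,"gripper":0},{"slide":[0,0,0],"roll":-0.03,"gripper":0},{"slide":[0,0,0],"roll":-0.03,"gripper":0},{"slide":[0,0,0],"roll":-0.03,"gripper":0},{"slide":[0,0,0],"roll":-0.03,"gripper":0},{"slide":[0,0,0],"roll":-0.03,"gripper":0},{"slide":[0,0,0],"roll":-0.03,"gripper":0},{"slide":[0,0,0],"roll":-0.03,"gripper":0}]'

```text
clock: 29.58
position: [0.6021, 0.1646, 0.2521]
ee_rot: [-1.305, 2.858, 0.0]
force: [0.1, 0.2, -2.3]
width: 0.542
```

```bash
python3 -c "
from h import *
st();grab('side','s17')
f=cv2.imread('pics/s17.png')[150:330,200:420];cv2.imwrite('pics/s17c.png',cv2.resize(f,None,fx=3.3,fy=3.3,interpolation=cv2.INTER_CUBIC))"
```

```text
clock 29.5833
joints [-0.4253  0.4139  0.1061  1.5448 -0.046   1.1852  2.1165]
position [0.6021 0.1646 0.2521]
ee_rot [-1.3046  2.8578  0.    ]
force [ 0.075   0.1547 -2.3063]
ft_torque [ 0.2532 -0.091  -0.0041]
width 0.542
```

View pics/s17c.png

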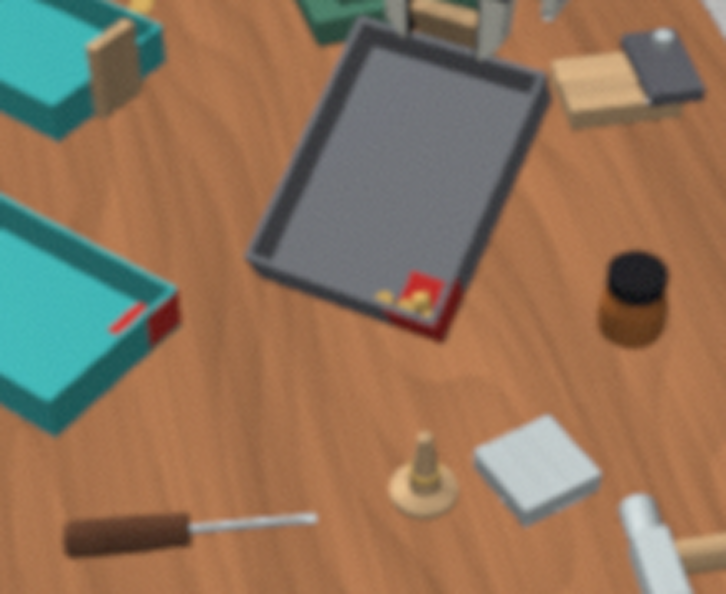

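```bash
cat > m.py <<'E'
from h import *
import sys
def meas(tag):
    d=dict(np.load(f'pics/{tag}.npz'));f=d['frame'];P=pts(d);hsv=cv2.cvtColor(f,cv2.COLOR_BGR2HSV)
    box=np.zeros((480,640),bool);box[165:235,280:350]=1
    grey=(f.max(-1).astype(int)-f.min(-1)<25)&box&(f.mean(-1)>85)&(d['depth']>0)
    q=P[grey]
    for _ in range(6):
        A=np.c_[q[:,:2],np.ones(len(q))];c=np.linalg.lstsq(A,q[:,2],rcond=None)[0];r=q[:,2]-A@c;q=q[abs(r)<max(.003,1.5*r.std())]
    n=np.array([-c[0],-c[1],1]);n/=np.linalg.norm(n);print('floor n',len(q),'tilt deg',np.degrees(np.arccos(n[2])).round(1),'downhill az',np.degrees(np.arctan2(n[1],n[0])).round(1))
    M=Ro.from_rotvec(arm.observe()['ee_rot']).as_matrix();ey=M[:,1]*(-1 if M[0,1]<0 and False else 1)
    ey=ey-n*(ey@n);ey/=np.linalg.norm(ey);ex=np.cross(ey,n)
    tcp=arm.observe()['position']; g=tcp+[0,0,.019]
    # handle grasp point approx tray(101,0,63): floor top plane z=4
    p0=q.mean(0)
    o=g-.101*ex-.060*n
    print('ex',ex.round(3),'ey',ey.round(3),'floor z in tray from grip',((p0-o)@n).round(4),'origin',o.round(3))
    o=o+n*((p0-o)@n-.004)
    cor=o-.091*ex-.066*ey+.004*n; print('corner',cor.round(4))
    sl=(hsv[...,0]>12)&(hsv[...,0]<30)&(hsv[...,1]>90)&(hsv[...,2]>120)&np.roll(box,20,0)
    K,R,t=d['intrinsics'],d['R'],d['t'];cam=-R.T@t
    u=K@(R@cor+t);print('corner px',(u[:2]/u[2]).round(1))
    for a in(-.091,.091):
        for b in(-.066,.066):
            u=K@(R@(o+a*ex+b*ey+.004*n)+t);print(a,b,(u[:2]/u[2]).round(1))
    vs,us=np.nonzero(sl)
    nn,l,s,cc=cv2.connectedComponentsWithStats(sl.astype(np.uint8))
    for i in range(1,nn):
        if s[i,4]<3: continue
        r=R.T@np.linalg.inv(K)@np.array([*cc[i],1.]);pl=o+.012*n
        X=cam+r*((pl-cam)@n)/(r@n);w=X-o
        print(cc[i].round(1),s[i,:5],'tray',(w@ex).round(4),(w@ey).round(4),'dist',np.linalg.norm(X-.003*n-cor).round(4))
meas(sys.argv[1])
E
python3 m.py s17; python3 -c "
import cv2
f=cv2.imread('pics/s17.png')[220:265,300:350];cv2.imwrite('pics/s17d.png',cv2.resize(f,None,fx=12,fy=12,interpolation=cv2.INTER_CUBIC))"
```

```text
floor n 2589 tilt deg 27.2 downhill az -131.1
ex [0.582 0.672 0.458] ey [-0.755  0.655 -0.001] floor z in tray from grip -0.0011 origin [0.561 0.117 0.171]
corner [0.5585 0.0134 0.1288]
corner px [333.2 251.3]
-0.091 -0.066 [333.2 251.3]
-0.091 0.066 [280.4 232.1]
0.091 -0.066 [365.1 179.8]
0.091 0.066 [313.1 163.7]
[287. 186.] [287 185   1   3   3] tray 0.0155 0.0976 dist 0.1953
[280.3 188.3] [280 188   2   2   3] tray 0.005 0.1102 dist 0.2007
[282.7 200. ] [282 199   2   3   3] tray -0.0199 0.092 dist 0.1733
[280.8 203.4] [280 202   3   4   5] tray -0.0291 0.0925 dist 0.1702
[347.1 229.8] [346 228   3   5   9] tray -0.0368 -0.0775 dist 0.0556
[347.5 237.5] [346 235   4   7  11] tray -0.053 -0.0852 dist 0.0428
[324.  241.3] [315 238  16   8  55] tray -0.079 -0.04 dist 0.0291
[281.3 240.7] [281 240   2   2   3] tray -0.1107 0.0518 dist 0.1195
[293. 242.] [292 242   3   1   3] tray -0.1044 0.0252 dist 0.0923
[295.7 244. ] [295 243   2   3   3] tray -0.1066 0.0174 dist 0.085
[345.3 243.7] [345 243   2   2   3] tray -0.0678 -0.0865 dist 0.0314
[292.8 245.5] [292 244   3   4   4] tray -0.112 0.0222 dist 0.0908
[301.2 245. ] [300 244   3   3   4] tray -0.1043 0.0045 dist 0.072
[285.3 246.3] [285 246   2   2   3] tray -0.1196 0.0373 dist 0.1073
[298.3 248. ] [296 246   6   5   9] tray -0.113 0.0078 dist 0.0771
[314.4 249.4] [313 248   4   3   5] tray -0.1034 -0.0276 dist 0.0407
[337.3 252.2] [337 250   2   5   6] tray -0.0917 -0.0778 dist 0.0128
[310.2 252.8] [309 252   3   2   4] tray -0.1137 -0.0221 dist 0.0497
[313.7 252.7] [313 252   2   2   3] tray -0.1109 -0.0291 dist 0.0422
```

View pics/s17d.png

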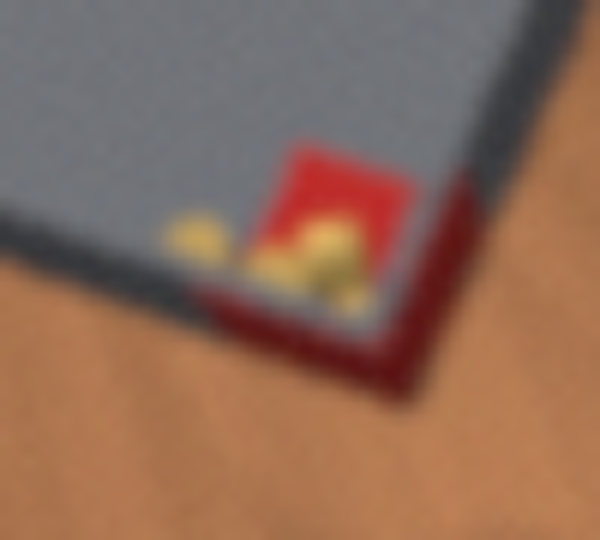

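>>> jog_arm --increments '[{"slide":[0,0,0],"roll":0,"gripper":0},{"slide":[0,0,0],"roll":0,"gripper":0},{"slide":[0,0,0],"roll":0,"gripper":0},{"slide":[0,0,0],"roll":0,"gripper":0},{"slide":[0,0,0],"roll":0,"gripper":0},{"slide":[0,0,0],"roll":0,"gripper":0},{"slide":[0,0,0],"roll":0,"gripper":0},{"slide":[0,0,0],"roll":0,"gripper":0},{"slide":[0,0,0],"roll":0,"gripper":0},{"slide":[0,0,0],"roll":0,"gripper":0}]'

```text
clock: 30.47
position: [0.6021, 0.1646, 0.2521]
ee_rot: [-1.305, 2.858, 0.0]
force: [-0.4, -0.4, -3.0]
width: 0.539
```

```bash
python3 -c "
from h import *
grab('side','s18')
a=cv2.imread('pics/s17.png').astype(int);b=cv2.imread('pics/s18.png').astype(int);D=abs(a-b).max(-1);print('diff',D.max(),(D>25).sum())
d=dict(np.load('pics/s18.npz'));P=pts(d);f=d['frame'].astype(int)
m=(f.max(-1)-f.min(-1)<30)&(f.mean(-1)>130)&(abs(P[...,0]-.5105)<.03)&(abs(P[...,1]+.177)<.025)&(d['depth']>0);q=P[m]
A=np.c_[q[:,:2],np.ones(len(q))];print('scoop floor',len(q),q[:,2].mean(),np.linalg.lstsq(A,q[:,2],rcond=None)[0])"
python3 m.py s18|head -3
```

```text
diff 13 0
scoop floor 466 0.004419958118413503 [-0.00334942 -0.12945249 -0.01635983]
floor n 2605 tilt deg 27.2 downhill az -130.9
ex [0.583 0.672 0.457] ey [-0.756  0.655 -0.   ] floor z in tray from grip -0.0011 origin [0.561 0.117 0.172]
corner [0.5584 0.0134 0.1289]
```

```bash
python3 -c "
from h import *
d=dict(np.load('pics/s18.npz'));P=pts(d);f=d['frame'].astype(int)
m=(f.max(-1)-f.min(-1)<30)&(f.mean(-1)>130)&(abs(P[...,0]-.5105)<.04)&(abs(P[...,1]+.177)<.04)&(d['depth']>0)&(P[...,2]<.01)&(P[...,2]>-.004);q=P[m]
for _ in range(5):
  A=np.c_[q[:,:2],np.ones(len(q))];c=np.linalg.lstsq(A,q[:,2],rcond=None)[0];r=q[:,2]-A@c;q=q[abs(r)<1.8*r.std()]
print(len(q),q.mean(0),np.degrees(c[:2]))"
python3 -c "
import cv2
f=cv2.imread('pics/s18.png')[310:410,250:400];cv2.imwrite('pics/s18c.png',cv2.resize(f,None,fx=4,fy=4))"
```

```text
440 [ 0.51413728 -0.16738047  0.00362382] [-0.0043096  -0.46678228]
```

View pics/s18c.png

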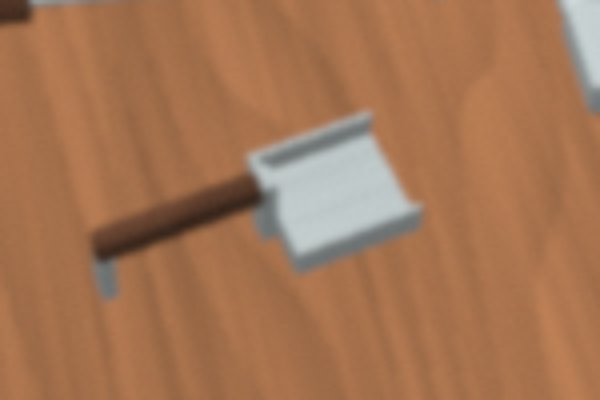

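The scoop stands level with its pan floor at about 3 mm, and the tray is held still.

```bash
python3 -c "
from cell import arm
print(arm.sign_off())"
```

```text
the job is handed in; nothing more can be done
None
```

The tray is held tilted in the gripper with all four slugs at the red corner. The job is handed in, at about 30.5 s on the robot's clock; it reported no verdict.

**What I did**
- I lifted the scoop level with its three slugs. With its lip low over the tray I eased the grip until it pitched about 26° and the slugs slid out. I then pressed it level on the bench near its old place and let go.
- The gripper only turns about the vertical, so the tray could only be tilted with its −x end down. To get the slugs to the −y side first, I carried slug4 over with the fingers and nudged the other three toward that wall.
- I gripped the handle loosely and raised that end so the tray pivoted on its far edge, until the slugs slid to the corner. Then I clamped at 60 N, lifted the tray, and turned it so the side camera could see into the corner.

**Last checks**
- **Tray:** the tilt is 27° and the red corner is about 129 mm above the bench. Two pictures 0.9 s apart show no change.
- **Slugs:** four can be seen at the red corner. The farthest is about 40 mm from it, read by eye from the enlarged picture. My colour mask merged the slugs into one blob and also picked up stray spots of bench, so the other three distances were not measured one by one.
- **Scoop:** it is level within 0.5° and standing on the bench with its pan floor about 3.6 mm up, so its underside is on the bench. A first plane fit showed a 7° sideways slope because it had caught the pan's side wall; the refit without the wall gave the 0.5°.
- **Bystanders:** in the last pictures they look undisturbed; I did not measure how far each may have shifted.

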